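# Turn the inspection cover over with the lifter

### The arm

A 7-joint arm with a two-finger parallel gripper is mounted at the origin on the work surface. World frame = base frame: x ahead of the robot, y to its left, z up, the work surface at z = 0. Lengths are in mm, angles in rad, forces in N, time in s.
With the tool pointing down it reaches from about 400 to 900 mm from the base axis. Payload 5.6 kg.
Tool frame: the origin (TCP) lies midway between the tips of the shut fingers; the grasp point (between the pads) lies 19 mm behind it; z points along the fingers, y is the direction in which the jaws open and shut (so a half turn about z gives the same grasp; the last joint's range is limited). The gripper opens to 92 mm and grips with 3 to 60 N. Pads are 20 mm wide; open, the fingers measure 128 mm over their backs; the gripper's body (75 mm by 189 mm) begins 69 mm behind the grasp point.
Start: joints at [1.167, 0.468, -0.012, 1.603, 0.006, 1.071, -0.056], TCP at [229.424, -608.172, 214.592] pointing down, gripper open.
Joint ranges: [-2.53, 2.53], [-0.31, 2.02], [-1.57, 1.55], [0.28, 2.44], [-1.29, 4.43], [0.15, 1.84], [-2.92, 2.92]. Speed limits (rad/s): [2.57, 2.57, 3.14, 3.14, 3.14, 3.14, 3.14].

### API

Orientations are given as a unit quaternion [x, y, z, w].
In Python, from workcell import r gives the robot as it stands. The module is installed in compiled form; this text tells all that it offers.
- The arm moves only by the shell command python3 -m inch 'ROWS' [FORCE]. ROWS is JSON, a list of rows, each an object of numbers: "tx", "ty", "tz": the shift along the tool's x, y, z in mm; "ax", "ay", "az": the turn, a rotation vector about the tool's x, y, z in rad; "fingers": the opening, from -1 (shut) to 1 (fully open). In form: [{"tx": .., "ty": .., "tz": .., "ax": .., "ay": .., "az": .., "fingers": ..}, ...]. A call has 1 to 12 rows; each row is the pose to reach, as a shift and turn from the pose measured when the call began, along the tool's axes at that moment; what a row does not reach only later rows make up. A row lasts 1/12 s, in which the tool goes at most 41.7 mm and 7.16 degrees, less where a joint would pass 70% of its speed; a pose out of reach is approached as far as the arm can. A call with a gripper value outside its range is refused whole. The fingers move at their own pace and stop on an object; FORCE is the grip in N (left out, the last holds). Time passes only in rows, so rows that repeat a pose let the fingers close. It gives the time, the measured TCP pose, the force and the opening at its end, in the units of the state.
- r.get_state(): the state, without advancing time (a new reading comes with each control period).
- r.capture(name): name is "side" or "top" or "wrist"; returns the picture (384x512x3 uint8, red, green, blue); there is no depth.
- r.camera_info(name): a dict with "camera_matrix" (3x3 intrinsics, pixels), "origin" and "rotation" of the camera in the world; the wrist camera has in their place "hand_eye" (4x4, takes a point from camera to tool coordinates, whose origin is the TCP and whose axes are the flange's). Camera axes: x right, y down, z forward; pixel columns grow to the right and rows downward; lengths in mm; the calibration is good to about 2 mm. A picture is of the moment at which its call begins: read the wrist's pose just before it. camera_info takes no time and is no camera call.
- r.close_job(): hands the job in, once; it reports no verdict.
The state is a dict: "time": time; "joints": joint angles; "joint_vel": joint speeds; "effort": joint torques, N m; "ee_pos": TCP position; "eef_rot": TCP orientation; "force": force on the tool from outside, world axes, zero at the start; "wrist_torque": the same for the moment, N m; "opening": opening from 0.0 (shut) to 1.0 (fully open).
Only numpy, scipy, OpenCV 4.12 (cv2) and the standard library are available. Lean on these libraries where they do the work, as an engineer would, in place of code of your own. Each camera call takes 0.05 s, during which the arm holds its last target.

### The job

A steel inspection-port cover lies plug side down on the lower plate of the two-level stand. Take the lifter from its wooden rest, slide its blade gently under the cover's near edge, push the cover home against the step with a firm but gentle push of about 10 newtons, and lever it up and over the step, so that it lies flat on the upper plate with its plug side up; then lay the lifter back on its rest as it lay before. Touch the cover with the lifter only, never jam or press the blade hard against cover or stand, and leave the other things where they are.

Things in the scene. Friction and masses are not known exactly. Their poses are not given: they have to be found in the camera images.
- stand: fixed metal stand, 120 mm wide (y), 265 mm long; yaw and height vary. Origin on the dark lower plate's flat top, which starts at x = -95 mm; x leads away from the robot across the step, z up. A bright flat upper plate, 100 mm long and 10 mm thick, is clamped on it, making an upright step. It is clamped anew each time: the step stands anywhere from x = 30 to 60 mm and must be found by feel or sight.
- cover: loose steel cover, 0.12 to 0.22 kg: plate 72 x 72 x 4 mm with a plug 36 x 36 x 4 mm in the middle of one face, both square. Origin at the centre of the plug's end face; z points from there to the plate (up at first, down once turned over); the plate fills z = 4 to 8 mm. Plug down, the plate overhangs 18 mm all round, 4 mm above the stand. 
- lifter: loose rigid lifter, 0.13 kg. Origin level with the blade's underside; x points along handle to blade front, z up. Steel blade 44 mm wide, x = 30 to 105, z = 0 to 2 mm; wooden handle 16 mm wide, x = -75 to 30, z = 35 to 55 mm; a 14 mm wide neck joins them near x = 35 mm. The parts are delicate: over 25 N between lifter and cover, or 20 N between lifter and stand, spoils them.
- lifter_grip (a point): centre of the place to hold the handle (16 mm wide across y, 20 mm high), at x = -10, z = 45 mm in the lifter's frame; lifter's axes
- lifter_tip (a point): middle of the blade's front edge, on its underside: 115 mm ahead of and 45 mm below lifter_grip; lifter's axes. Bearing on the plug it slides the cover on (0.5 to 3 N of friction) till the far edge, 1 to 45 mm away, meets the step and is held; pushing hard also drives the tip down on the stand, so ease it up. Raised from there in an arc about that edge, it tips the cover, which past upright falls onto the upper plate by itself.
- rest_seat (a point): where lifter_grip belongs when the lifter lies home on its fixed wooden rest, 51 mm above the bench; axes of the lifter lying home. The rest: a base board 205 x 70 x 6 mm that carries the blade, and a 16 mm long post centred 54 mm behind this point, its top 41 mm above the bench carrying the handle in a notch 26 mm wide, 8 mm deep, open above.

How it is judged (in metres and radians):
On the way, in this order (a step that is already met when the one before it is completed fails the run):
1. the lifter has been lifted off its rest (distance between lifter_grip and rest_seat above 0.05 m), for 0.1 s.
2. the lifter presses the cover, still lying flat, home against the step with more than 3 N (angle between cover's own z axis and vertical below 0.1 rad and contact force between lifter and cover above 3 N), for 0.1 s.
3. the cover is being levered up by the lifter (angle between cover's own z axis and vertical between 0.5 and 2.2 rad and contact force between lifter and cover above 0.1 N), for 0.1 s.
4. the cover lies flat on the upper plate, plug up (angle between cover's own z axis and vertical above 3.05 rad and x of cover in the frame of stand between 0.04 and 0.15 m and y of cover in the frame of stand between -0.045 and 0.045 m and z of cover in the frame of stand between 0.012 and 0.022 m and linear speed of cover below 0.03 m/s), for 0.2 s.
At the end, for the whole second after the job is handed in: The cover lies still and flat on the upper plate, plug up (within 5 degrees), within 45 mm of the stand's middle line; the lifter lies still and level on its rest, blade the same way, grip point within 15 mm sideways and 5 mm in height of rest_seat (all of step 4 and horizontal distance between lifter_grip and rest_seat below 0.015 m and z of lifter_grip in the frame of rest_seat between -0.005 and 0.005 m and angle between lifter's own z axis and vertical below 0.08 rad and x of lifter_tip in the frame of rest_seat above 0.09 m and linear speed of lifter below 0.03 m/s); the robot touches nothing.
It fails at once if the robot touches the cover itself (contact force between any of the fingers, the arm and cover above 0.5 N).
It fails at once if the lifter bears on the cover with more than 25 N (contact force between lifter and cover above 25 N).
It fails at once if the lifter bears on the stand with more than 20 N (contact force between lifter and stand above 20 N).
It fails at once if a bystander is moved more than 30 mm (distance of any of wrench, gasket, bowl, cup, jar, brush, spoon from where it was at the start of the episode above 0.03 m).
It also fails if it takes over 72 s, if anything falls off the work surface, if the arm or the gripper's body presses on something with over 40 N, if the wrist force passes 120 N, or if a joint passes its speed limit or range.

## Working session

There is one attempt and no reset: what is moved stays moved. The work goes in short steps, Python scripts to look and compute and a shell command to move; the robot and the scene stay as the last step left them, time stands still between calls to the robot, and variables do not carry over. Pictures are saved under pics/ and viewed, and the job is handed in when it is done.

```bash
ls; mkdir -p pics
python3 - <<'E'
from workcell import r
import cv2,numpy as np
print(r.get_state())
for n in ["side","top","wrist"]:
    i=r.camera_info(n); print(n,{k:np.round(np.array(v),4).tolist() for k,v in i.items()})
    cv2.imwrite(f"pics/{n}0.png",cv2.resize(r.capture(n)[:,:,::-1],(800,600),interpolation=cv2.INTER_CUBIC))
E
```

```text
pics
{'time': 0.0, 'joints': array([ 1.16702615,  0.46838536, -0.01157542,  1.60359739,  0.00601877,
        1.0714158 , -0.05631251]), 'joint_vel': array([ 0.00207829,  0.00053844,  0.00082073, -0.00028154,  0.00242336,
        0.00013535,  0.00055659]), 'effort': array([ 1.04987648e-04, -5.20571995e+01, -1.23526430e-02, -2.43744296e+01,
       -5.67035051e-02,  1.72687758e-02,  1.62444339e-04]), 'ee_pos': array([ 229.15619303, -607.64891836,  213.64590465]), 'eef_rot': array([ 9.83782550e-01,  1.79363064e-01, -2.33441687e-04, -8.54808026e-04]), 'force': array([-0.34343808, -1.0057717 , -0.2520961 ]), 'wrist_torque': array([-0.00581576,  0.01698263, -0.01177625]), 'opening': 0.9991065190781021}
side {'camera_matrix': [[409.324, 0.0, 252.7585], [0.0, 409.324, 193.8992], [0.0, 0.0, 1.0]], 'origin': [491.2775, -472.5821, 527.9029], 'rotation': [0.907, -0.1413, 0.0631, -0.3918]}
top {'camera_matrix': [[496.2614, 0.0, 258.0584], [0.0, 496.2614, 198.3557], [0.0, 0.0, 1.0]], 'origin': [528.4547, -17.2005, 924.6138], 'rotation': [-0.6971, 0.7154, -0.0189, 0.0443]}
wrist {'camera_matrix': [[317.6773, 0.0, 255.0149], [0.0, 317.6773, 195.0658], [0.0, 0.0, 1.0]], 'hand_eye': [[-0.0009, -0.9692, -0.2464, 69.0801], [1.0, -0.0006, -0.0016, -1.1185], [0.0014, -0.2464, 0.9692, -169.0967], [0.0, 0.0, 0.0, 1.0]]}
```

View pics/top0.png

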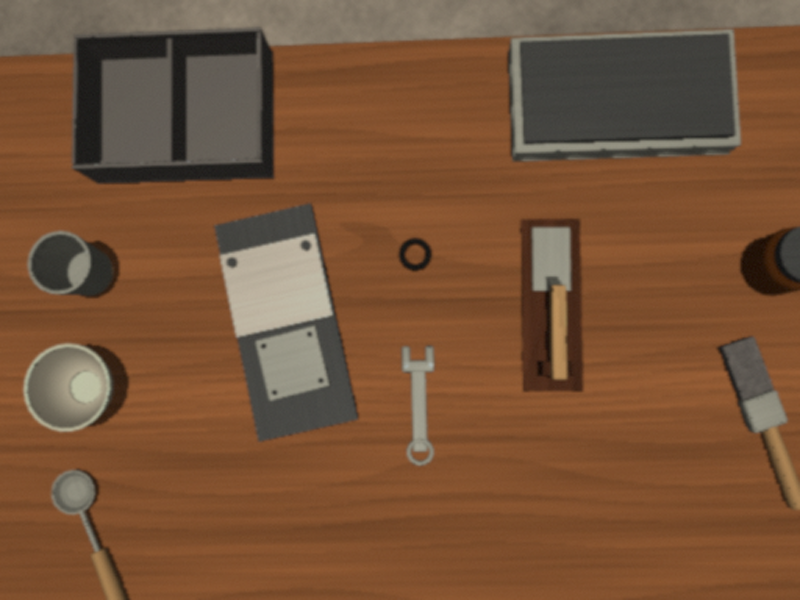

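View pics/side0.png

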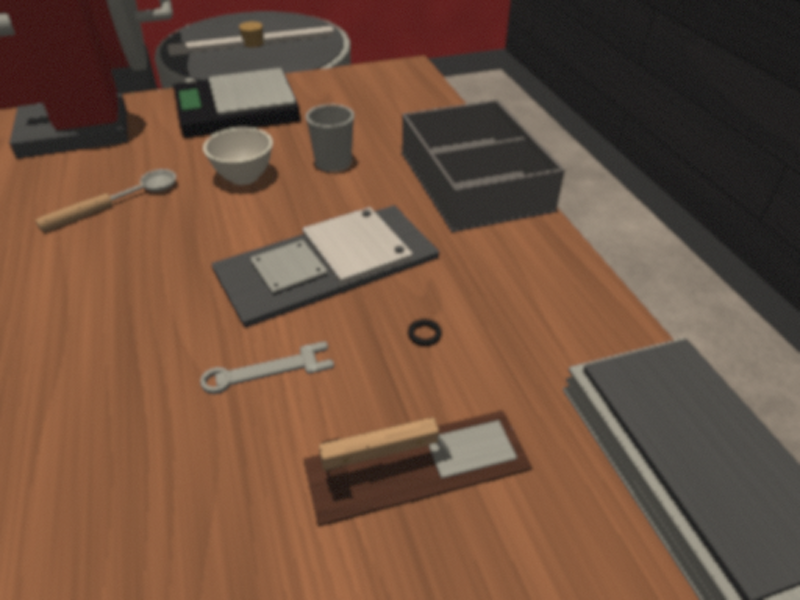

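View pics/wrist0.png

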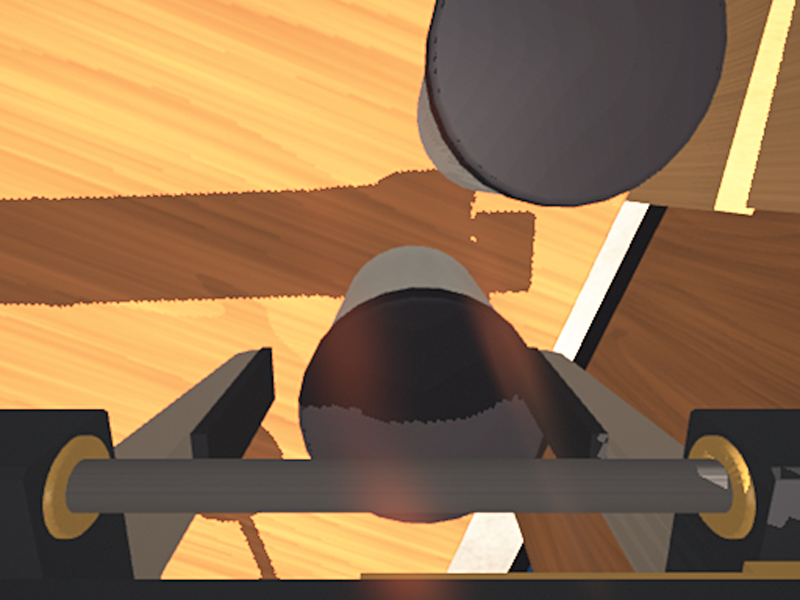

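The top view has world +x up and +y left. The stand is at about (285,320) px with the cover near (292,362), and the rest and lifter are near (552,305). Next I'll measure their contours.

```bash
cat > h.py <<'E'
import numpy as np, cv2
from scipy.spatial.transform import Rotation as R
from workcell import r
def cam(n):
    i=r.camera_info(n); return np.array(i["camera_matrix"]),np.array(i["origin"]),R.from_quat(i["rotation"]).as_matrix()
def ray(n,uv):
    K,o,M=cam(n); d=M@np.linalg.inv(K)@np.array([uv[0],uv[1],1.]); return o,d/np.linalg.norm(d)
def plane(n,uv,z):
    o,d=ray(n,uv); return o+d*(z-o[2])/d[2]
def tri(n1,u1,n2,u2):
    o1,d1=ray(n1,u1);o2,d2=ray(n2,u2)
    A=np.stack([d1,-d2],1); t=np.linalg.lstsq(A,o2-o1,rcond=None)[0]
    p,q=o1+d1*t[0],o2+d2*t[1]; return (p+q)/2,np.linalg.norm(p-q)
E
python3 - <<'E'
import cv2,numpy as np
for n in("top","side"):
    im=cv2.resize(cv2.imread(f"pics/{n}0.png"),(512,384),interpolation=cv2.INTER_AREA)
    hsv=cv2.cvtColor(im,cv2.COLOR_BGR2HSV)
    pts=[(355,75),(352,165),(358,200),(340,220),(182,180),(185,232),(215,255),(165,148),(420,200)] if n=="top" else [(245,283),(305,285),(320,297),(230,160),(185,170),(150,190),(100,200),(225,300)]
    for p in pts: print(n,p,hsv[p[1],p[0]])
    c=im[120:300,120:400] if n=="top" else im[120:345,120:350]
    cv2.imwrite(f"pics/{n}_crop.png",cv2.resize(c,None,fx=2.6,fy=2.6,interpolation=cv2.INTER_CUBIC))
E
```

```text
top (355, 75) [24 19 68]
top (352, 165) [ 27  30 152]
top (358, 200) [ 16 130 175]
top (340, 220) [  9 166  77]
top (182, 180) [ 21  36 190]
top (185, 232) [ 26  28 156]
top (215, 255) [30 14 73]
top (165, 148) [24 18 71]
top (420, 200) [ 12 165 125]
side (245, 283) [ 15 111 167]
side (305, 285) [ 21  32 160]
side (320, 297) [  9 108  83]
side (230, 160) [ 17  40 199]
side (185, 170) [ 24  30 159]
side (150, 190) [18 16 81]
side (100, 200) [ 11 141 143]
side (225, 300) [  9 131  82]
```

View pics/top_crop.png

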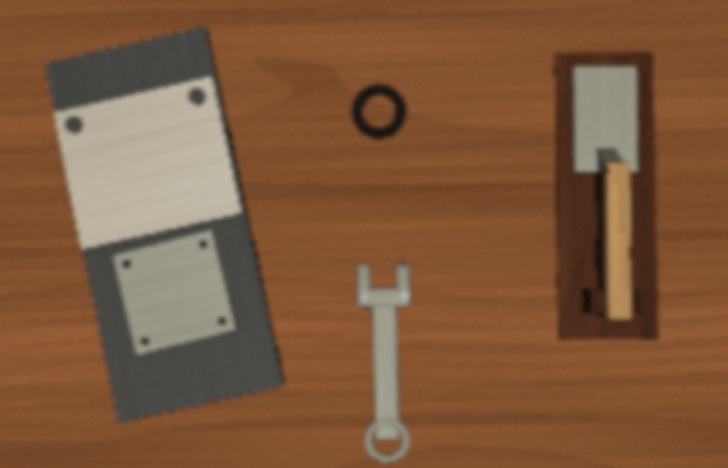

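View pics/side_crop.png

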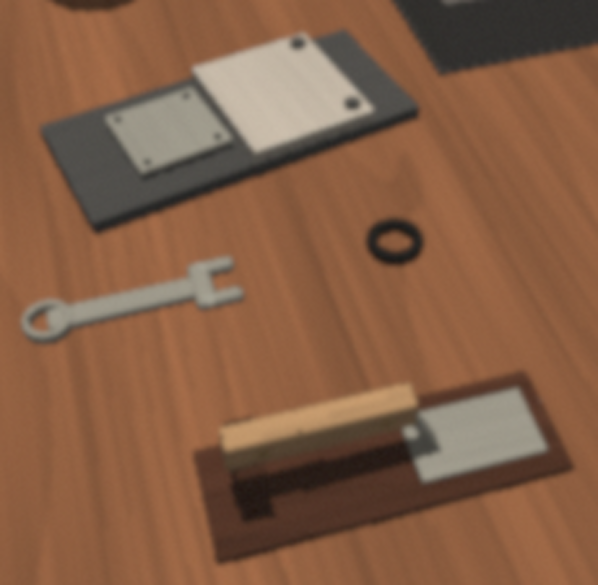

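```bash
cat > m.py <<'E'
from h import *
def big(mask,roi):
    m=np.zeros_like(mask); x0,y0,x1,y1=roi; m[y0:y1,x0:x1]=mask[y0:y1,x0:x1]
    c=max(cv2.findContours(m,cv2.RETR_EXTERNAL,cv2.CHAIN_APPROX_NONE)[0],key=cv2.contourArea)
    return c
def box(c):
    (cx,cy),(w,h),a=cv2.minAreaRect(c); return (cx,cy),cv2.boxPoints(((cx,cy),(w+1,h+1),a))
E
python3 - <<'E'
from m import *
im=r.capture("top")[:,:,::-1]; hsv=cv2.cvtColor(im.copy(),cv2.COLOR_BGR2HSV)
rng=lambda lo,hi:cv2.inRange(hsv,np.array(lo),np.array(hi))
stand=rng((0,0,40),(180,60,255))
jobs={"handle":(rng((12,90,125),(25,170,255)),(345,178,372,248),61),
"blade":(rng((0,0,110),(180,60,255)),(335,140,375,186),8),
"rest":(rng((0,0,0),(180,255,95)),(325,130,380,260),6),
"stand":(stand,(130,125,240,290),15),
"upper":(rng((0,0,172),(180,60,255)),(130,140,220,220),25),
"cover":(rng((0,0,120),(180,60,171)),(155,195,220,262),23)}
for n,(m,roi,z) in jobs.items():
    c=big(m,roi); ctr,b=box(c); P=np.array([plane("top",p,z) for p in b])[:,:2]
    e=[np.linalg.norm(P[i]-P[(i+1)%4]) for i in range(2)]
    d=P[1]-P[0] if e[0]>e[1] else P[2]-P[1]
    if d[0]<0:d=-d
    print(n,"ctr",P.mean(0).round(1),"sides",np.round(e,1),"yaw",np.degrees(np.arctan2(d[1],d[0])).round(2),b.round(1).tolist(), P.round(1).tolist())
E
```

```text
handle ctr [ 578.1 -158.7] sides [105.8  17.3] yaw -2.36 [[352.5, 242.5], [352.5, 181.5], [362.5, 181.5], [362.5, 242.5]] [[525.5, -147.9], [631.2, -152.2], [630.7, -169.5], [525.1, -165.0]]
blade ctr [ 668.4 -161.8] sides [44.4 76.7] yaw -2.48 [[340.5, 144.5], [364.5, 144.5], [364.5, 185.5], [340.5, 185.5]] [[707.5, -141.2], [706.1, -185.5], [629.5, -182.2], [630.7, -138.2]]
rest ctr [ 613.6 -159.4] sides [ 73.7 207. ] yaw -1.27 [[331.20001220703125, 139.6999969482422], [370.8999938964844, 138.8000030517578], [373.3999938964844, 250.39999389648438], [333.70001220703125, 251.3000030517578]] [[717.5, -124.5], [716.9, -198.2], [509.9, -193.6], [510.0, -121.4]]
stand ctr [602.3 156. ] sides [122.9 263.8] yaw 11.27 [[135.10000610351562, 143.39999389648438], [199.0, 129.5], [229.0, 268.20001220703125], [165.10000610351562, 282.0]] [[720.4, 243.0], [742.9, 122.1], [484.2, 70.6], [461.7, 188.1]]
upper ctr [644.1 164.9] sides [116.7  98.7] yaw -78.89 [[139.1999969482422, 163.0], [200.60000610351562, 149.10000610351562], [212.39999389648438, 201.0], [150.89999389648438, 214.89999389648438]] [[681.2, 232.6], [703.7, 118.0], [607.1, 97.8], [584.6, 211.2]]
cover ctr [551.9 146.4] sides [74.  73.1] yaw -77.5 [[162.10000610351562, 217.5], [201.1999969482422, 207.6999969482422], [210.89999389648438, 246.5], [171.8000030517578, 256.29998779296875]] [[579.5, 191.0], [595.5, 118.8], [524.3, 102.1], [508.3, 173.7]]
```

Run:
```python
from m import *
S=r.capture("side")[:,:,::-1].copy(); T=r.capture("top")[:,:,::-1].copy()
hs=cv2.cvtColor(S,cv2.COLOR_BGR2HSV); ht=cv2.cvtColor(T,cv2.COLOR_BGR2HSV)
def quad(hsv,lo,hi,roi):
    c=big(cv2.inRange(hsv,np.array(lo),np.array(hi)),roi); h=cv2.convexHull(c)
    for e in np.arange(2,15,.5):
        q=cv2.approxPolyDP(h,e,True)
        if len(q)==4:return q[:,0].astype(float)
    return q[:,0].astype(float)
for n,lo,hi,rt,rs in [("cover",(0,0,120),(180,60,171),(155,195,220,262),(155,145,212,192)),
 ("upper",(0,0,176),(180,60,255),(130,140,220,220),(190,125,270,185)),
 ("blade",(0,0,110),(180,60,255),(335,140,375,186),(275,260,340,310))]:
    qt=quad(ht,lo,hi,rt);qs=quad(hs,lo,hi,rs)
    print(n,qt.tolist(),qs.tolist())
    # match by nearest plane projection
    for a in qt:
        pa=plane("top",a,15)
        b=min(qs,key=lambda b:np.linalg.norm(plane("side",b,15)-pa))
        p,g=tri("top",a,"side",b); print("  ",p.round(1),"gap",round(g,1))
```

```text
cover [[200.0, 209.0], [209.0, 246.0], [173.0, 255.0], [164.0, 218.0]] [[208.0, 172.0], [174.0, 185.0], [161.0, 164.0], [193.0, 154.0]]
   [593.6 120.8  23.9] gap 1.2
   [525.8 105.6  22.1] gap 1.0
   [511.6 171.1  24.6] gap 1.9
   [578.7 187.9  21.2] gap 0.4
upper [[200.0, 151.0], [211.0, 200.0], [152.0, 213.0], [142.0, 164.0]] [[261.0, 162.0], [217.0, 176.0], [195.0, 146.0], [239.0, 137.0]]
   [700.4 119.5  23.6] gap 0.2
   [607.8 100.1  27.6] gap 1.8
   [587.9 209.4  23.9] gap 0.3
   [684.7 230.7  10.7] gap 6.1
blade [[364.0, 146.0], [364.0, 185.0], [341.0, 185.0], [341.0, 146.0]] [[320.0, 271.0], [329.0, 293.0], [282.0, 304.0], [281.0, 278.0]]
   [ 703.4 -184.4    8.9] gap 0.6
   [ 630.6 -181.1    9.7] gap 0.8
   [ 637.6 -140.1   13.3] gap 13.5
   [ 706.7 -142.7    6.7] gap 3.7
```

```bash
cat > go.py <<'E'
import sys
from h import *
# usage: go.py x y z yaw_deg [pitch_deg] : TCP target; yaw = heading of tool x; tool down; pitch +: tips lifter front up
def delta(p,yaw,pitch=0):
    s=r.get_state(); M=R.from_quat(s["eef_rot"])
    T=R.from_euler("z",yaw,degrees=True)*R.from_euler("y",-pitch,degrees=True)*R.from_euler("x",180,degrees=True)
    return M.inv().apply(np.array(p)-s["ee_pos"]),(M.inv()*T).as_rotvec(),s
if __name__=="__main__":
    a=list(map(float,sys.argv[1:])); d,w,s=delta(a[:3],*a[3:])
    print("pos",s["ee_pos"].round(2),"eul",(R.from_quat(s["eef_rot"])*R.from_euler("x",180,degrees=True)).as_euler("ZYX",degrees=True).round(2),"F",s["force"].round(2),"t",round(s["time"],2),"T",s["wrist_torque"].round(2))
    print("t",d.round(2),"a",w.round(4))
E
python3 go.py 590 -159 180 -2.1; python3 -m inch '[{"tz":-60},{"tz":-60},{"tz":-60}]'; python3 go.py 590 -159 180 -2.1;python3 go.py 590 -159 180 -2.1
```

```text
pos [ 229.37 -607.97  214.24] eul [20.67  0.    0.04] F [-0.37 -0.21  0.57] t 0.3 T [-0.    0.02  0.  ]
t [ 495.9  -292.74   34.4 ] a [-6.000e-04  2.000e-04  3.974e-01]
pos [ 229.37 -607.97  214.24] eul [20.67  0.    0.04] F [-0.37 -0.21  0.57] t 0.3 T [-0.    0.02  0.  ]
t [ 495.9  -292.74   34.4 ] a [-6.000e-04  2.000e-04  3.974e-01]
pos [ 229.37 -607.97  214.24] eul [20.67  0.    0.04] F [-0.37 -0.21  0.57] t 0.3 T [-0.    0.02  0.  ]
t [ 495.9  -292.74   34.4 ] a [-6.000e-04  2.000e-04  3.974e-01]validation failed for argument at $[0]...
```

```bash
python3 -m inch '[{"tx":0,"ty":0,"tz":-60,"ax":0,"ay":0,"az":0,"fingers":1},{"tx":0,"ty":0,"tz":-60,"ax":0,"ay":0,"az":0,"fingers":1}]'; python3 go.py 590 -159 180 -2.1
```

```text
time: 0.47
ee_pos: [229.7, -608.7, 276.8]
eef_rot: [0.984, 0.179, 0.0, 0.001]
force: [0.6, -0.5, 0.6]
opening: 1.0
pos [ 229.65 -608.65  276.81] eul [20.67 -0.   -0.07] F [ 0.55 -0.48  0.63] t 0.47 T [-0.04 -0.08 -0.  ]
t [ 495.85 -293.66   96.49] a [ 1.200e-03 -3.000e-04  3.973e-01]
```

```bash
python3 -m inch '[{"tx":42,"ty":-25,"tz":0,"ax":0,"ay":0,"az":0.04,"fingers":0},{"tx":83,"ty":-49,"tz":0,"ax":0,"ay":0,"az":0.08,"fingers":0},{"tx":124,"ty":-74,"tz":0,"ax":0,"ay":0,"az":0.12,"fingers":0},{"tx":165,"ty":-98,"tz":0,"ax":0,"ay":0,"az":0.16,"fingers":0},{"tx":206,"ty":-122,"tz":0,"ax":0,"ay":0,"az":0.2,"fingers":0},{"tx":248,"ty":-147,"tz":0,"ax":0,"ay":0,"az":0.24,"fingers":0},{"tx":289,"ty":-171,"tz":10,"ax":0,"ay":0,"az":0.28,"fingers":0},{"tx":330,"ty":-196,"tz":20,"ax":0,"ay":0,"az":0.32,"fingers":0},{"tx":372,"ty":-220,"tz":30,"ax":0,"ay":0,"az":0.36,"fingers":0},{"tx":413,"ty":-245,"tz":50,"ax":0,"ay":0,"az":0.397,"fingers":0},{"tx":454,"ty":-269,"tz":70,"ax":0,"ay":0,"az":0.397,"fingers":0},{"tx":490,"ty":-290,"tz":90,"ax":0,"ay":0,"az":0.397,"fingers":0}]' ; python3 go.py 590 -159 180 -2.1
python3 - <<'E'
from m import *
s=r.get_state()
cv2.imwrite("pics/w1.png",r.capture("wrist")[:,:,::-1])
E
```

```text
time: 1.47
ee_pos: [538.5, -223.1, 217.2]
eef_rot: [1.0, -0.018, 0.001, 0.001]
force: [0.6, -1.4, -0.6]
opening: 0.497
pos [ 538.53 -223.13  217.15] eul [-2.08 -0.12 -0.1 ] F [ 0.59 -1.36 -0.6 ] t 1.47 T [-0.01  0.02  0.04]
t [ 49.03 -66.01  37.14] a [ 0.0017 -0.0021  0.0004]
```

View pics/w1.png

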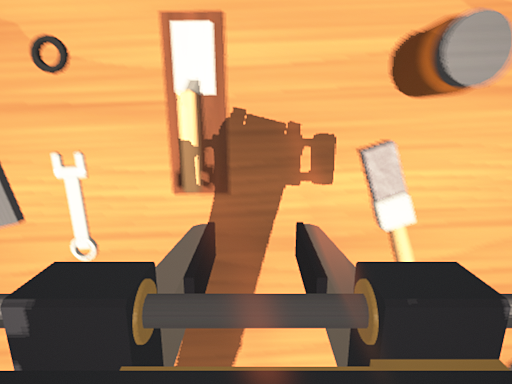

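```bash
python3 -m inch '[{"tx":15,"ty":-30,"tz":10,"ax":0,"ay":0,"az":0,"fingers":0},{"tx":30,"ty":-60,"tz":20,"ax":0,"ay":0,"az":0,"fingers":0},{"tx":34,"ty":-66,"tz":37,"ax":0,"ay":0,"az":0,"fingers":0},{"tx":34,"ty":-66,"tz":37,"ax":0,"ay":0,"az":0,"fingers":0}]' ; python3 go.py 590 -159 180 -2.1
python3 - <<'E'
from m import *
s=r.get_state()
cv2.imwrite("pics/w2.png",r.capture("wrist")[:,:,::-1])
E
```

```text
time: 1.85
ee_pos: [577.1, -144.0, 174.1]
eef_rot: [1.0, -0.01, -0.002, -0.004]
force: [-0.8, 0.3, -1.1]
opening: 0.499
pos [ 577.06 -144.02  174.1 ] eul [-1.1   0.24  0.46] F [-0.84  0.29 -1.09] t 1.85 T [ 0.03  0.09 -0.02]
t [13.2  14.68 -6.07] a [-0.008   0.0042  0.0175]
```

View pics/w2.png

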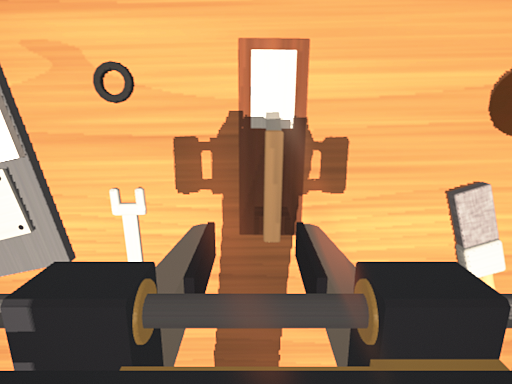

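```bash
python3 -m inch '[{"tx":-8,"ty":14.7,"tz":-6,"ax":0,"ay":0,"az":0.0175,"fingers":0},{"tx":-8,"ty":14.7,"tz":-6,"ax":0,"ay":0,"az":0.0175,"fingers":0},{"tx":-8,"ty":14.7,"tz":-6,"ax":0,"ay":0,"az":0.0175,"fingers":0},{"tx":-8,"ty":14.7,"tz":-6,"ax":0,"ay":0,"az":0.0175,"fingers":0}]'
cat > wm.py <<'E'
from m import *
def wray(s,uv):
    i=r.camera_info("wrist"); K=np.array(i["camera_matrix"]); H=np.array(i["hand_eye"])
    M=R.from_quat(s["eef_rot"]).as_matrix()
    d=M@H[:3,:3]@np.linalg.inv(K)@np.array([uv[0],uv[1],1.]); o=s["ee_pos"]+M@H[:3,3]; return o,d
def wplane(s,uv,z):
    o,d=wray(s,uv); return o+d*(z-o[2])/d[2]
E
python3 - <<'E'
from wm import *
s=r.get_state(); print(s["ee_pos"].round(1),s["eef_rot"].round(4))
im=r.capture("wrist")[:,:,::-1].copy(); cv2.imwrite("pics/w3.png",im)
hsv=cv2.cvtColor(im,cv2.COLOR_BGR2HSV)
for p in [(272,150),(272,200),(255,150),(275,80),(290,200)]: print(p,hsv[p[1],p[0]])
E
```

```text
time: 2.23
ee_pos: [568.2, -163.7, 182.6]
eef_rot: [1.0, -0.022, -0.001, -0.003]
force: [-1.1, 0.3, -1.0]
opening: 0.499
[ 568.2 -163.7  182.6] [ 9.998e-01 -2.170e-02 -8.000e-04 -2.600e-03]
(272, 150) [  8 139  81]
(272, 200) [ 10 144  83]
(255, 150) [ 15 128 180]
(275, 80) [  9 141 188]
(290, 200) [ 12 156 141]
```

View pics/w3.png

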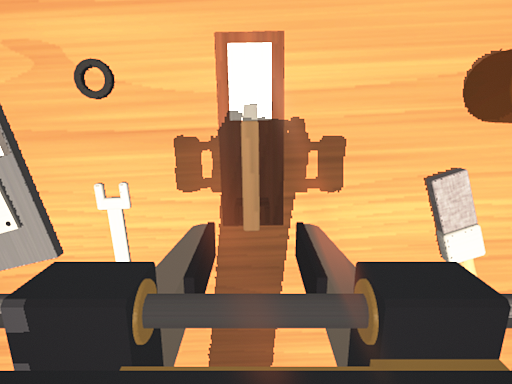

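The wrist view shows the handle at columns 242–260 and rows 121–230. I'll measure its edges.

```bash
python3 - <<'E'
from wm import *
im=cv2.imread("pics/w3.png"); hsv=cv2.cvtColor(im,cv2.COLOR_BGR2HSV)
m=cv2.inRange(hsv,np.array((12,80,130)),np.array((25,180,230)))
k=np.zeros_like(m);k[118:234,236:268]=m[118:234,236:268]
c=big(cv2.morphologyEx(k,cv2.MORPH_OPEN,np.ones((5,5),np.uint8)),(236,118,268,234)); ctr,b=box(c); print(b)
s={"ee_pos":np.array([568.2,-163.7,182.6]),"eef_rot":[.9998,-.0217,-.0008,-.0026]}
P=np.array([wplane(s,p,61) for p in b]);print(P.round(1),P.mean(0).round(1))
bl=cv2.inRange(hsv,np.array((0,0,190)),np.array((180,60,255)))
c=big(bl,(215,30,285,120));ctr,b=box(c);print(b);P=np.array([wplane(s,p,8) for p in b]);print(P.round(1),P.mean(0).round(1))
E
python3 go.py 590 -159 100 -2.1
```

```text
[[240.0206  120.52673]
 [258.4633  120.2775 ]
 [259.96445 231.36539]
 [241.52176 231.61462]]
[[ 631.7 -151.    61. ]
 [ 631.2 -167.4   61. ]
 [ 526.  -164.5   61. ]
 [ 526.5 -146.6   61. ]] [ 578.9 -157.4   61. ]
[[226.5  41.5]
 [271.5  41.5]
 [271.5 119.5]
 [226.5 119.5]]
[[ 707.7 -139.1    8. ]
 [ 705.7 -183.7    8. ]
 [ 630.3 -181.4    8. ]
 [ 632.4 -134.     8. ]] [ 669.  -159.5    8. ]
pos [ 568.36 -162.87  182.33] eul [-2.42  0.11  0.32] F [-0.38 -0.04 -0.99] t 2.28 T [0.05 0.05 0.  ]
t [21.62 -4.32 82.32] a [-0.0056  0.0019 -0.0056]
```

```bash
python3 -m inch '[{"tx":10,"ty":-2,"tz":30,"ax":0,"ay":0,"az":-0.006,"fingers":0},{"tx":22,"ty":-4.5,"tz":60,"ax":-0.003,"ay":0,"az":-0.008,"fingers":0},{"tx":22,"ty":-4.5,"tz":90,"ax":-0.003,"ay":0,"az":-0.008,"fingers":0},{"tx":22,"ty":-4.5,"tz":100,"ax":-0.003,"ay":0,"az":-0.008,"fingers":0},{"tx":22,"ty":-4.5,"tz":100,"ax":-0.003,"ay":0,"az":-0.008,"fingers":0},{"tx":22,"ty":-4.5,"tz":100,"ax":-0.003,"ay":0,"az":-0.008,"fingers":0}]'; python3 go.py 590.8 -158.6 33 -1.9;  python3 - <<'E'
from wm import *
cv2.imwrite("pics/w4.png",r.capture("wrist")[:,:,::-1])
E
python3 go.py 590.8 -158.6 33 -1.9
```

```text
time: 2.78
ee_pos: [590.4, -158.9, 82.8]
eef_rot: [1.0, -0.017, -0.001, -0.001]
force: [0.3, 0.4, 0.8]
opening: 0.499
pos [ 590.43 -158.93   82.83] eul [-1.98  0.11  0.15] F [0.28 0.44 0.85] t 2.78 T [ 0.01 -0.04  0.01]
t [ 0.46 -0.21 49.83] a [-0.0027  0.002  -0.0014]
pos [ 591.19 -159.13   83.85] eul [-1.99 -0.01  0.13] F [ 0.43 -0.67  0.49] t 2.83 T [ 0.05 -0.03 -0.02]
t [-0.42 -0.4  50.85] a [-0.0022 -0.0001 -0.0015]
```

View pics/w4.png

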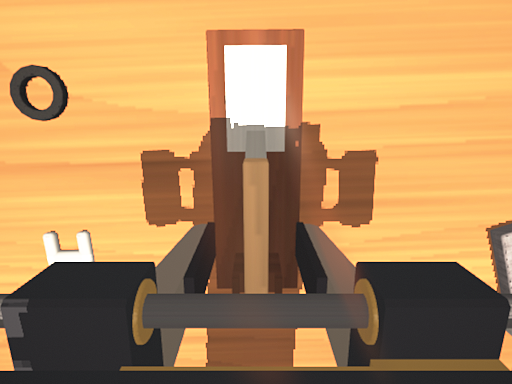

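```bash
python3 -m inch '[{"tx":0,"ty":0,"tz":20,"ax":0,"ay":0,"az":0,"fingers":0},{"tx":0,"ty":0,"tz":38,"ax":0,"ay":0,"az":0,"fingers":0},{"tx":0,"ty":0,"tz":50,"ax":0,"ay":0,"az":0,"fingers":-0.3},{"tx":0,"ty":0,"tz":50,"ax":0,"ay":0,"az":0,"fingers":-0.6},{"tx":0,"ty":0,"tz":50,"ax":0,"ay":0,"az":0,"fingers":-1},{"tx":0,"ty":0,"tz":50,"ax":0,"ay":0,"az":0,"fingers":-1},{"tx":0,"ty":0,"tz":50,"ax":0,"ay":0,"az":0,"fingers":-1},{"tx":0,"ty":0,"tz":50,"ax":0,"ay":0,"az":0,"fingers":-1}]' 55; python3 go.py 590.8 -158.6 33 -1.9
```

```text
time: 3.5
ee_pos: [592.3, -159.3, 35.3]
eef_rot: [1.0, -0.017, 0.001, -0.001]
force: [0.1, 0.5, 3.7]
opening: 0.17
pos [ 592.29 -159.31   35.33] eul [-1.98 -0.15  0.09] F [0.14 0.5  3.66] t 3.5 T [0.   0.1  0.06]
t [-1.52 -0.66  2.32] a [-0.0016 -0.0026 -0.0014]
```

```bash
python3 - <<'E'
from go import *
P=[]
for k in range(5):
    r.capture("top"); s=r.get_state(); P.append(s["ee_pos"])
print(np.mean(P,0).round(2),np.std(P,0).round(2),s["force"].round(2))
E
python3 -m inch '[{"tx":0,"ty":0,"tz":-10,"ax":0,"ay":0,"az":0,"fingers":-1},{"tx":0,"ty":0,"tz":-30,"ax":0,"ay":0,"az":0,"fingers":-1},{"tx":0,"ty":0,"tz":-60,"ax":0,"ay":0,"az":0,"fingers":-1},{"tx":0,"ty":0,"tz":-90,"ax":0,"ay":0,"az":0,"fingers":-1},{"tx":0,"ty":0,"tz":-95,"ax":0,"ay":0,"az":0,"fingers":-1},{"tx":0,"ty":0,"tz":-95,"ax":0,"ay":0,"az":0,"fingers":-1},{"tx":0,"ty":0,"tz":-95,"ax":0,"ay":0,"az":0,"fingers":-1}]'; python3 go.py 415 119 125 11.2
python3 - <<'E'
from wm import *
cv2.imwrite("pics/w5.png",r.capture("wrist")[:,:,::-1])
E
```

```text
[ 592.28 -159.29   35.3 ] [0.03 0.01 0.02] [-0.64  0.08  6.04]
time: 4.33
ee_pos: [591.4, -159.4, 130.1]
eef_rot: [1.0, -0.017, 0.001, -0.001]
force: [-0.2, -0.5, -1.4]
opening: 0.168
pos [ 591.44 -159.42  130.07] eul [-1.99 -0.11  0.09] F [-0.19 -0.49 -1.43] t 4.33 T [-0.    0.12  0.03]
t [-185.99 -272.14    5.14] a [-0.0013 -0.002  -0.2301]
```

View pics/w5.png

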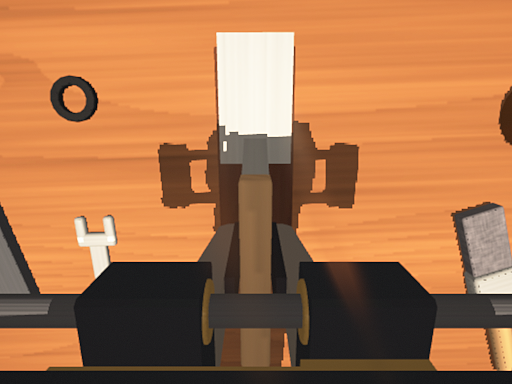

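```bash
python3 -m inch '[{"tx":-10,"ty":-15,"tz":0,"ax":0,"ay":0,"az":0,"fingers":-1},{"tx":-30,"ty":-44,"tz":0,"ax":0,"ay":0,"az":-0.03,"fingers":-1},{"tx":-50,"ty":-73,"tz":0,"ax":0,"ay":0,"az":-0.06,"fingers":-1},{"tx":-71,"ty":-104,"tz":0,"ax":0,"ay":0,"az":-0.09,"fingers":-1},{"tx":-92,"ty":-135,"tz":0,"ax":0,"ay":0,"az":-0.12,"fingers":-1},{"tx":-113,"ty":-166,"tz":0,"ax":0,"ay":0,"az":-0.15,"fingers":-1},{"tx":-134,"ty":-197,"tz":0,"ax":0,"ay":0,"az":-0.18,"fingers":-1},{"tx":-155,"ty":-227,"tz":0,"ax":0,"ay":0,"az":-0.2,"fingers":-1},{"tx":-172,"ty":-252,"tz":5,"ax":0,"ay":0,"az":-0.22,"fingers":-1},{"tx":-186,"ty":-272,"tz":5,"ax":0,"ay":0,"az":-0.23,"fingers":-1},{"tx":-186,"ty":-272,"tz":5,"ax":0,"ay":0,"az":-0.23,"fingers":-1},{"tx":-186,"ty":-272,"tz":5,"ax":0,"ay":0,"az":-0.23,"fingers":-1}]'; python3 go.py 390.3 114.4 70 11.2
python3 - <<'E'
from wm import *
s=r.get_state();print(s["ee_pos"].tolist(),s["eef_rot"].tolist(),s["joints"].round(2))
for n in("wrist","top"): cv2.imwrite(f"pics/{n}6.png",r.capture(n)[:,:,::-1])
E
```

```text
time: 5.38
ee_pos: [412.8, 119.7, 123.5]
eef_rot: [0.995, 0.099, -0.001, -0.001]
force: [0.2, -0.6, -1.6]
opening: 0.171
pos [412.78 119.65 123.47] eul [11.37  0.14  0.11] F [ 0.22 -0.59 -1.64] t 5.38 T [-0.05 -0.03 -0.04]
t [-22.94   0.82  53.53] a [-0.0019  0.0024  0.003 ]
[412.7762515761626, 119.6521292387518, 123.47380272250732] [0.9950773418396907, 0.09908961408797418, -0.0012719742983774312, -0.0008451145106330957] [-0.03  0.27 -0.37  2.18  0.14  0.72 -1.87]
```

View pics/wrist6.png

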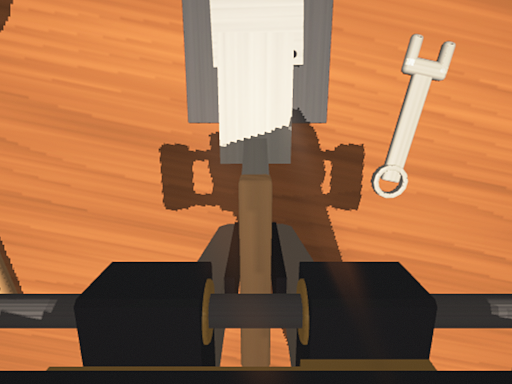

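View pics/top6.png

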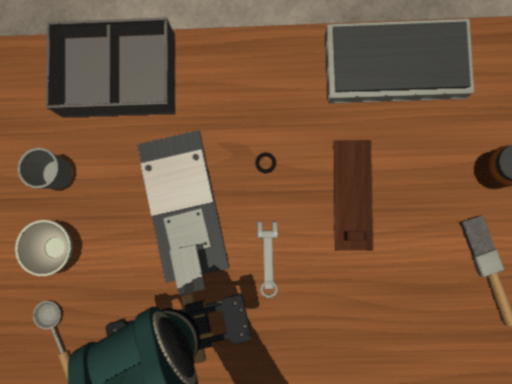

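Run:
```python
import cv2
im=cv2.imread("pics/top6.png")[180:310,130:250]; cv2.imwrite("pics/c6.png",cv2.resize(im,None,fx=4.6,fy=4.6,interpolation=cv2.INTER_CUBIC))
```

```text
(no output)
```

View pics/c6.png

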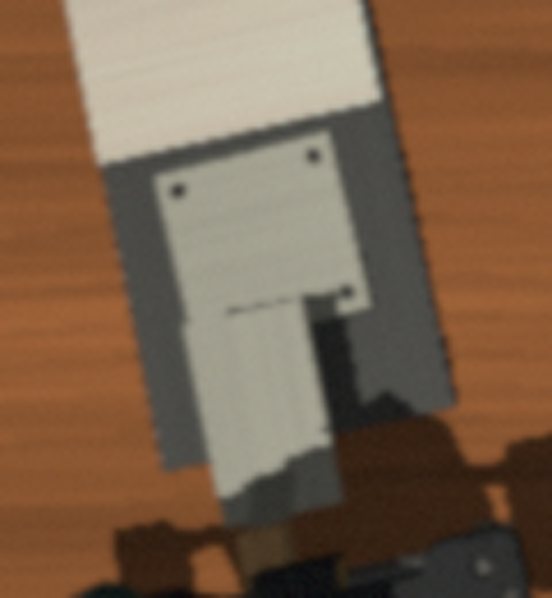

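Run:
```python
from h import *
a=plane("top",(170.2,249.6),96);b=plane("top",(195.9,243.7),96);print(a.round(1),b.round(1),((a+b)/2).round(1),np.linalg.norm(a-b), np.degrees(np.arctan2(a[1]-b[1],a[0]-b[0]))-90)
y=np.radians(11.2);u=np.array([np.cos(y),np.sin(y)]);v=np.array([-u[1],u[0]])
d=((a+b)/2)[:2]-np.array([565.5,148.7]);print("tip in stand",d@u,d@v)
t=np.array([412.8,119.65])+114.5*u;d=t-np.array([565.5,148.7]);print("tip by TCP",d@u,d@v)
```

```text
[521.2 160.9  96. ] [529.9 117.5  96. ] [525.6 139.2  96. ] 44.22618392907037 11.454009244228544
tip in stand -41.024896862778746 -1.5496030211718947
tip by TCP -40.934360124761746 1.1628381683957294
```

```bash
python3 -m inch '[{"tx":-10,"ty":0,"tz":0,"ax":0,"ay":0,"az":0,"fingers":-1},{"tx":-23,"ty":0.5,"tz":0,"ax":-0.001,"ay":0.001,"az":0.002,"fingers":-1},{"tx":-23,"ty":0.5,"tz":5,"ax":-0.001,"ay":0.001,"az":0.002,"fingers":-1},{"tx":-23,"ty":0.5,"tz":25,"ax":-0.001,"ay":0.001,"az":0.002,"fingers":-1},{"tx":-23,"ty":0.5,"tz":45,"ax":-0.001,"ay":0.001,"az":0.002,"fingers":-1},{"tx":-23,"ty":0.5,"tz":68,"ax":-0.001,"ay":0.001,"az":0.002,"fingers":-1},{"tx":-23,"ty":0.5,"tz":68,"ax":-0.001,"ay":0.001,"az":0.002,"fingers":-1},{"tx":-23,"ty":0.5,"tz":68,"ax":-0.001,"ay":0.001,"az":0.002,"fingers":-1}]'; python3 go.py 390.3 114.4 45 11.2
python3 - <<'E'
from wm import *
s=r.get_state();print(s["joints"].round(2))
for n in("wrist","side"): cv2.imwrite(f"pics/{n}7.png",r.capture(n)[:,:,::-1])
im=cv2.imread("pics/side7.png")[130:230,90:240]; cv2.imwrite("pics/c7.png",cv2.resize(im,None,fx=5,fy=5,interpolation=cv2.INTER_CUBIC))
E
```

```text
time: 6.15
ee_pos: [391.0, 112.7, 55.1]
eef_rot: [0.995, 0.096, -0.002, -0.0]
force: [-0.6, 0.4, -1.3]
opening: 0.167
pos [390.96 112.67  55.05] eul [10.97  0.19  0.03] F [-0.62  0.43 -1.32] t 6.15 T [ 0.04 -0.02 -0.05]
t [-0.29 -1.82 10.06] a [-0.0005  0.0032 -0.0039]
[-0.07  0.37 -0.33  2.27  0.23  0.54 -1.96]
```

View pics/wrist7.png

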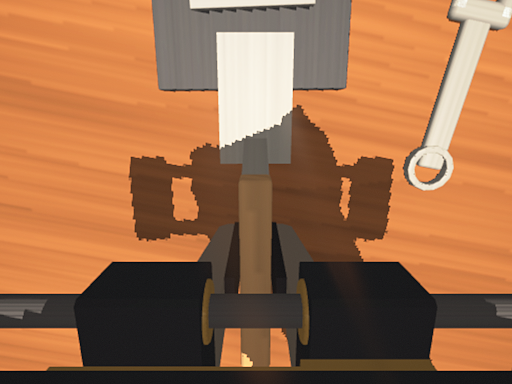

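View pics/c7.png

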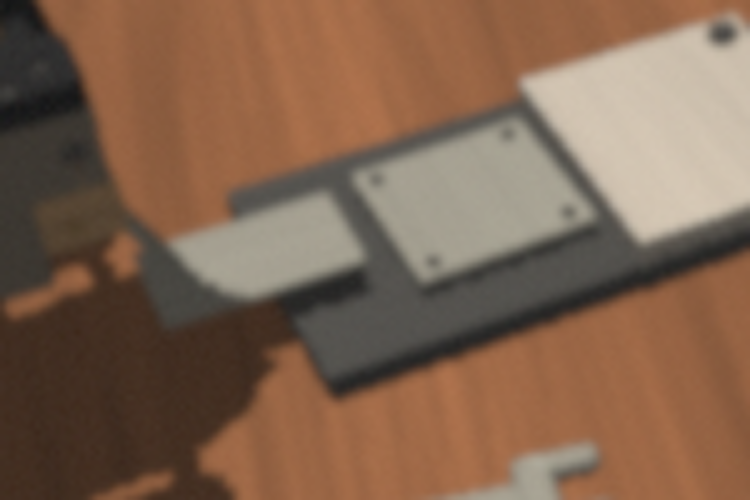

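```bash
python3 -m inch '[{"tx":0,"ty":0,"tz":4,"ax":0,"ay":0.001,"az":0,"fingers":-1},{"tx":0,"ty":0,"tz":7,"ax":0,"ay":0.002,"az":0,"fingers":-1},{"tx":0,"ty":0,"tz":7,"ax":0,"ay":0.002,"az":0,"fingers":-1},{"tx":0,"ty":0,"tz":7,"ax":0,"ay":0.002,"az":0,"fingers":-1}]'; python3 -m inch '[{"tx":0,"ty":0,"tz":1,"ax":0,"ay":0,"az":0,"fingers":-1},{"tx":0,"ty":0,"tz":1,"ax":0,"ay":0,"az":0,"fingers":-1},{"tx":0,"ty":0,"tz":1,"ax":0,"ay":0,"az":0,"fingers":-1}]'; python3 go.py 390.3 114.4 45 11.2
```

```text
time: 6.58
ee_pos: [392.6, 113.4, 49.8]
eef_rot: [0.995, 0.096, 0.002, -0.001]
force: [0.0, 0.3, -1.1]
opening: 0.169
time: 6.83
ee_pos: [392.6, 113.3, 48.8]
eef_rot: [0.995, 0.096, 0.002, -0.001]
force: [-0.6, -0.5, -1.4]
opening: 0.167
pos [392.59 113.34  48.84] eul [10.99 -0.2   0.04] F [-0.56 -0.5  -1.4 ] t 6.83 T [0.   0.05 0.04]
t [-2.06 -1.47  3.83] a [-0.0007 -0.0035 -0.0037]
```

```bash
for i in 1 2 3; do python3 -m inch '[{"tx":0,"ty":0,"tz":1.0,"ax":0,"ay":0,"az":0,"fingers":-1},{"tx":0,"ty":0,"tz":1.0,"ax":0,"ay":0,"az":0,"fingers":-1},{"tx":0,"ty":0,"tz":1.0,"ax":0,"ay":0,"az":0,"fingers":-1}]' | egrep "pos|force"; done; python3 go.py 390.3 114.4 45 11.2
```

```text
ee_pos: [392.5, 113.3, 47.8]
force: [-0.1, 0.6, -1.3]
ee_pos: [392.5, 113.4, 46.7]
force: [-0.4, 0.7, -1.5]
ee_pos: [392.5, 113.3, 45.7]
force: [-0.1, -0.2, -1.4]
pos [392.46 113.34  45.66] eul [11.   -0.18  0.04] F [-0.07 -0.25 -1.39] t 7.58 T [ 0.    0.   -0.01]
t [-1.92 -1.45  0.66] a [-0.0007 -0.0031 -0.0036]
```

```bash
for i in 1 2 3; do python3 -m inch '[{"tx":0,"ty":0,"tz":0.6,"ax":0,"ay":0,"az":0,"fingers":-1},{"tx":0,"ty":0,"tz":0.6,"ax":0,"ay":0,"az":0,"fingers":-1},{"tx":0,"ty":0,"tz":0.6,"ax":0,"ay":0,"az":0,"fingers":-1}]' | egrep "pos|force"; done; python3 go.py 390.3 114.4 45 11.2
```

```text
ee_pos: [392.4, 113.3, 45.0]
force: [-0.3, 0.0, -0.9]
ee_pos: [392.4, 113.3, 44.4]
force: [1.0, 0.0, -1.8]
ee_pos: [392.4, 113.3, 43.8]
force: [-0.2, -0.2, -1.5]
pos [392.37 113.32  43.76] eul [11.   -0.16  0.04] F [-0.19 -0.18 -1.49] t 8.33 T [-0.    0.03  0.06]
t [-1.83 -1.45 -1.24] a [-0.0007 -0.0028 -0.0035]
```

```bash
for i in 1 2 3; do python3 -m inch '[{"tx":0,"ty":0,"tz":0.6,"ax":0,"ay":0,"az":0,"fingers":-1},{"tx":0,"ty":0,"tz":0.6,"ax":0,"ay":0,"az":0,"fingers":-1},{"tx":0,"ty":0,"tz":0.6,"ax":0,"ay":0,"az":0,"fingers":-1}]' | egrep "pos|force"; done; python3 go.py 390.3 114.4 45 11.2
```

```text
ee_pos: [392.4, 113.3, 43.1]
force: [-0.3, 0.8, -1.9]
ee_pos: [392.3, 113.3, 42.5]
force: [-0.2, 0.9, -2.2]
ee_pos: [392.3, 113.3, 41.8]
force: [0.4, -0.1, -1.3]
pos [392.27 113.27  41.84] eul [11.   -0.14  0.04] F [ 0.4  -0.14 -1.32] t 9.08 T [0.04 0.05 0.01]
t [-1.71 -1.48 -3.16] a [-0.0006 -0.0025 -0.0036]
```

```bash
for i in 1 2 3; do python3 -m inch '[{"tx":0,"ty":0,"tz":0.5,"ax":0,"ay":0,"az":0,"fingers":-1},{"tx":0,"ty":0,"tz":0.5,"ax":0,"ay":0,"az":0,"fingers":-1},{"tx":0,"ty":0,"tz":0.5,"ax":0,"ay":0,"az":0,"fingers":-1}]' | egrep "pos|force"; done
python3 - <<'E'
from wm import *
cv2.imwrite("pics/side8.png",r.capture("side")[:,:,::-1])
im=cv2.imread("pics/side8.png")[130:230,90:240]; cv2.imwrite("pics/c8.png",cv2.resize(im,None,fx=5,fy=5,interpolation=cv2.INTER_CUBIC))
E
```

```text
ee_pos: [392.4, 113.3, 41.4]
force: [-0.7, -0.9, -0.5]
ee_pos: [392.3, 113.3, 41.0]
force: [-1.2, -1.3, 3.1]
ee_pos: [392.1, 113.3, 40.6]
force: [-2.8, -0.9, 5.3]
```

View pics/c8.png

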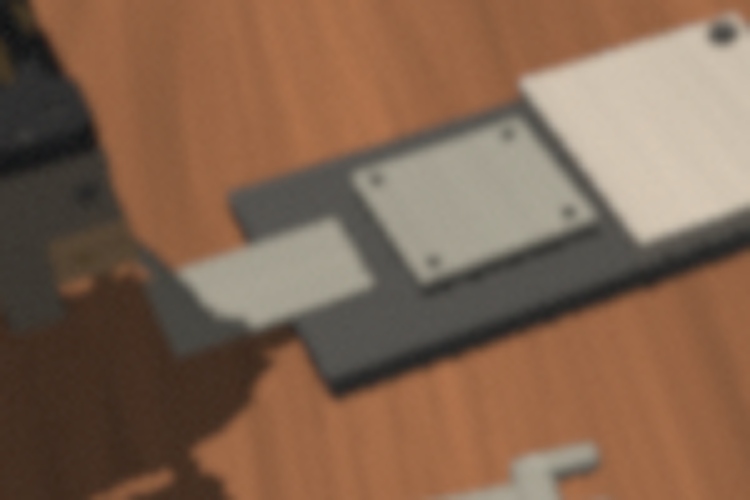

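```bash
python3 -m inch '[{"tx":0,"ty":0,"tz":-1.8,"ax":0,"ay":0,"az":0,"fingers":-1},{"tx":0,"ty":0,"tz":-1.8,"ax":0,"ay":0,"az":0,"fingers":-1},{"tx":0,"ty":0,"tz":-1.8,"ax":0,"ay":0,"az":0,"fingers":-1},{"tx":0,"ty":0,"tz":-1.8,"ax":0,"ay":0,"az":0,"fingers":-1}]' | egrep "pos|force";python3 go.py 392 113.4 42 11.1;  python3 -m inch '[{"tx":4,"ty":0,"tz":0,"ax":0,"ay":0,"az":0,"fingers":-1},{"tx":8,"ty":0,"tz":0,"ax":0,"ay":0,"az":0,"fingers":-1},{"tx":12,"ty":0,"tz":0,"ax":0,"ay":0,"az":0,"fingers":-1},{"tx":16,"ty":0,"tz":0,"ax":0,"ay":0,"az":0,"fingers":-1},{"tx":19,"ty":0,"tz":0,"ax":0,"ay":0,"az":0,"fingers":-1},{"tx":20,"ty":0,"tz":0,"ax":0,"ay":0,"az":0,"fingers":-1},{"tx":20,"ty":0,"tz":0,"ax":0,"ay":0,"az":0,"fingers":-1}]'; python3 go.py 410 117 42 11.1
python3 - <<'E'
from wm import *
cv2.imwrite("pics/side9.png",r.capture("side")[:,:,::-1])
im=cv2.imread("pics/side9.png")[130:230,90:240]; cv2.imwrite("pics/c9.png",cv2.resize(im,None,fx=5,fy=5,interpolation=cv2.INTER_CUBIC))
E
```

```text
ee_pos: [392.1, 113.2, 42.3]
force: [-0.8, -0.9, -1.5]
pos [392.08 113.22  42.32] eul [11.   -0.13  0.02] F [-0.84 -0.94 -1.46] t 10.22 T [-0.02  0.04  0.03]
t [-0.04 -0.19  0.32] a [-0.0004 -0.0023 -0.0017]
time: 10.8
ee_pos: [412.0, 117.1, 42.3]
eef_rot: [0.995, 0.096, 0.001, -0.0]
force: [-0.0, 0.3, -0.9]
opening: 0.169
pos [412.   117.14  42.32] eul [11.   -0.13  0.03] F [-0.03  0.25 -0.92] t 10.8 T [ 0.    0.06 -0.03]
t [-1.99 -0.24  0.32] a [-0.0005 -0.0024 -0.0018]
```

View pics/c9.png

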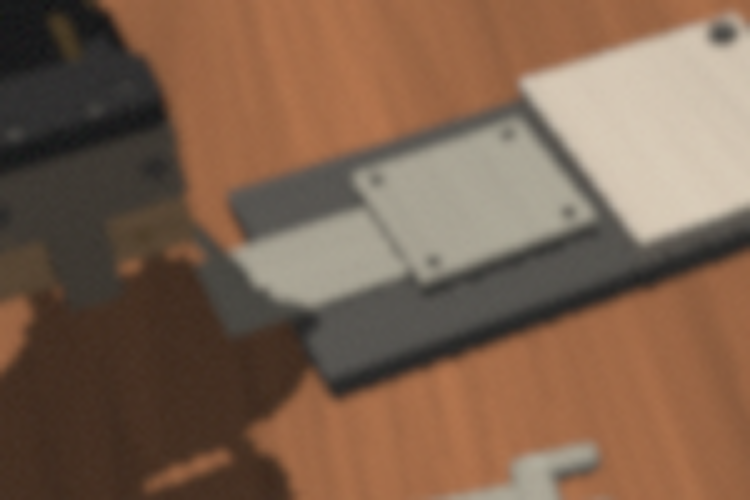

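```bash
for i in 1 2; do python3 -m inch '[{"tx":2,"ty":0,"tz":0.2,"ax":0,"ay":0,"az":0,"fingers":-1},{"tx":4,"ty":0,"tz":0.2,"ax":0,"ay":0,"az":0,"fingers":-1},{"tx":6,"ty":0,"tz":0.2,"ax":0,"ay":0,"az":0,"fingers":-1},{"tx":6,"ty":0,"tz":0.2,"ax":0,"ay":0,"az":0,"fingers":-1}]' |egrep "pos|force"; done;  python3 go.py 425 120 42 11.1
```

```text
ee_pos: [418.1, 118.3, 42.2]
force: [0.8, -0.2, -0.8]
ee_pos: [424.2, 119.6, 42.0]
force: [0.8, -0.4, -1.4]
pos [424.25 119.58  41.96] eul [11.   -0.15  0.03] F [ 0.8  -0.44 -1.41] t 11.52 T [-0.03  0.05 -0.02]
t [ 0.82 -0.27 -0.03] a [-0.0006 -0.0026 -0.0018]
```

```bash
for i in 1 2; do python3 -m inch '[{"tx":1,"ty":0,"tz":0,"ax":0,"ay":0,"az":0,"fingers":-1},{"tx":2,"ty":0,"tz":0,"ax":0,"ay":0,"az":0,"fingers":-1},{"tx":2.5,"ty":0,"tz":0,"ax":0,"ay":0,"az":0,"fingers":-1}]' |egrep "pos|force"; done;  python3 go.py 425 120 42 11.1
python3 - <<'E'
from wm import *
cv2.imwrite("pics/side10.png",r.capture("side")[:,:,::-1])
im=cv2.imread("pics/side10.png")[130:230,90:240]; cv2.imwrite("pics/c10.png",cv2.resize(im,None,fx=5,fy=5,interpolation=cv2.INTER_CUBIC))
E
```

```text
ee_pos: [426.5, 120.0, 41.9]
force: [-1.2, -0.1, -0.6]
ee_pos: [429.0, 120.5, 41.9]
force: [-1.8, -0.0, -1.5]
pos [429.04 120.45  41.89] eul [10.99 -0.11  0.03] F [-1.79 -0.03 -1.55] t 12.02 T [-0.03  0.33 -0.05]
t [-4.05 -0.33 -0.12] a [-0.0005 -0.002  -0.0019]
```

View pics/c10.png

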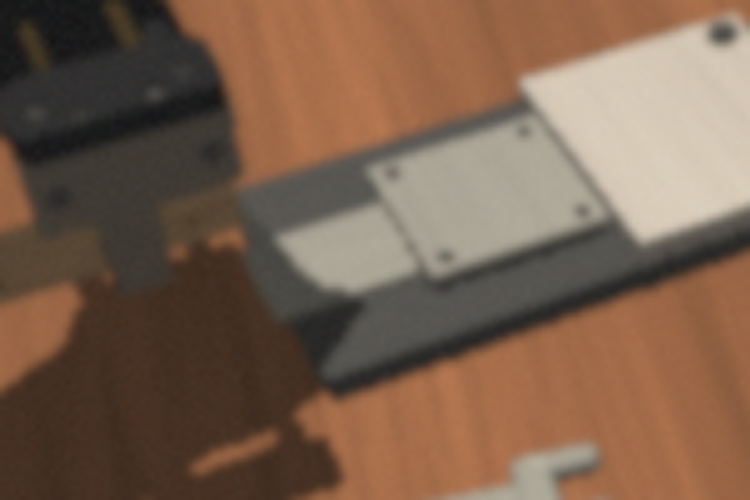

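```bash
for i in 1 2 ; do python3 -m inch '[{"tx":1,"ty":0,"tz":0,"ax":0,"ay":0,"az":0,"fingers":-1},{"tx":1.5,"ty":0,"tz":0,"ax":0,"ay":0,"az":0,"fingers":-1},{"tx":1.5,"ty":0,"tz":0,"ax":0,"ay":0,"az":0,"fingers":-1}]' |egrep "pos|force"; done;  python3 go.py 425 120 42 11.1
```

```text
ee_pos: [430.8, 120.8, 41.9]
force: [-0.7, -0.8, -1.5]
ee_pos: [431.4, 120.8, 41.7]
force: [-3.3, -1.7, 1.1]
pos [431.44 120.8   41.69] eul [ 1.099e+01 -3.000e-02  1.000e-02] F [-3.33 -1.68  1.1 ] t 12.57 T [-0.17  0.83  0.03]
t [-6.48 -0.45 -0.32] a [-0.0002 -0.0005 -0.0019]
```

```bash
for i in 1 2 ; do python3 -m inch '[{"tx":1.0,"ty":0,"tz":-0.5,"ax":0,"ay":0,"az":0,"fingers":-1},{"tx":1.2,"ty":0,"tz":-0.6,"ax":0,"ay":0,"az":0,"fingers":-1},{"tx":1.2,"ty":0,"tz":-0.6,"ax":0,"ay":0,"az":0,"fingers":-1}]' |egrep "pos|force"; done;  python3 go.py 425 120 42 11.1
```

```text
ee_pos: [431.6, 120.7, 42.1]
force: [-4.3, -1.2, 0.1]
ee_pos: [431.8, 120.6, 42.4]
force: [-5.7, -1.4, -0.2]
pos [431.78 120.64  42.41] eul [11.01  0.22 -0.04] F [-5.69 -1.36 -0.16] t 13.07 T [-0.19  1.34  0.07]
t [-6.78 -0.67  0.43] a [ 0.0007  0.0038 -0.0016]
```

```bash
python3 -m inch '[{"tx":1.2,"ty":0,"tz":-0.4,"ax":0,"ay":0.003,"az":0,"fingers":-1},{"tx":1.7,"ty":0,"tz":-0.6,"ax":0,"ay":0.005,"az":0,"fingers":-1},{"tx":1.7,"ty":0,"tz":-0.6,"ax":0,"ay":0.005,"az":0,"fingers":-1},{"tx":1.7,"ty":0,"tz":-0.6,"ax":0,"ay":0.005,"az":0,"fingers":-1}]' |egrep "pos|force";  python3 go.py 425 120 42 11.1
python3 - <<'E'
from wm import *
cv2.imwrite("pics/side11.png",r.capture("side")[:,:,::-1])
im=cv2.imread("pics/side11.png")[130:230,90:240]; cv2.imwrite("pics/c11.png",cv2.resize(im,None,fx=5,fy=5,interpolation=cv2.INTER_CUBIC))
E
```

```text
ee_pos: [431.9, 120.5, 42.5]
force: [-6.6, -1.2, -1.0]
pos [431.93 120.53  42.55] eul [11.02  0.11 -0.07] F [-6.55 -1.19 -1.03] t 13.4 T [-0.22  1.49  0.05]
t [-6.9  -0.8   0.56] a [ 0.0012  0.002  -0.0015]
```

View pics/c11.png

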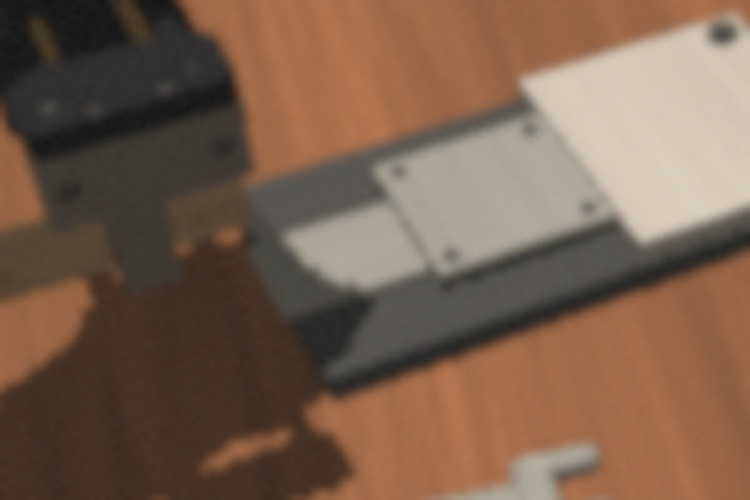

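```bash
python3 -m inch '[{"tx":1.7,"ty":0.2,"tz":-0.3,"ax":0,"ay":0.003,"az":0,"fingers":-1},{"tx":2.4,"ty":0.4,"tz":-0.5,"ax":0,"ay":0.005,"az":0,"fingers":-1},{"tx":2.4,"ty":0.4,"tz":-0.5,"ax":0,"ay":0.005,"az":0,"fingers":-1},{"tx":2.4,"ty":0.4,"tz":-0.5,"ax":0,"ay":0.005,"az":0,"fingers":-1}]' |egrep "pos|force";  python3 go.py 425 120 42 11.1
```

```text
ee_pos: [432.0, 120.2, 42.4]
force: [-7.5, 0.7, 0.8]
pos [431.97 120.23  42.41] eul [11.06  0.1  -0.1 ] F [-7.49  0.67  0.82] t 13.78 T [-0.06  1.89  0.18]
t [-6.88 -1.11  0.41] a [ 0.0018  0.0017 -0.0007]
```

```bash
python3 -m inch '[{"tx":2,"ty":0,"tz":-0.5,"ax":0,"ay":0.004,"az":0,"fingers":-1},{"tx":3.2,"ty":0,"tz":-0.9,"ax":0,"ay":0.006,"az":0,"fingers":-1},{"tx":3.2,"ty":0,"tz":-0.9,"ax":0,"ay":0.006,"az":0,"fingers":-1},{"tx":3.2,"ty":0,"tz":-0.9,"ax":0,"ay":0.006,"az":0,"fingers":-1}]' |egrep "pos|force";  python3 go.py 425 120 42 11.1
python3 - <<'E'
from wm import *
cv2.imwrite("pics/top12.png",r.capture("top")[:,:,::-1])
im=cv2.imread("pics/top12.png")[120:300,120:270]; cv2.imwrite("pics/c12.png",cv2.resize(im,None,fx=4,fy=4,interpolation=cv2.INTER_CUBIC)[:600])
E
```

```text
ee_pos: [432.1, 120.2, 42.5]
force: [-9.5, -0.2, 1.4]
pos [432.06 120.18  42.52] eul [11.09  0.1  -0.15] F [-9.54 -0.19  1.39] t 14.12 T [-0.13  2.18  0.11]
t [-6.96 -1.18  0.53] a [ 0.0027  0.0018 -0.0002]
```

View pics/c12.png

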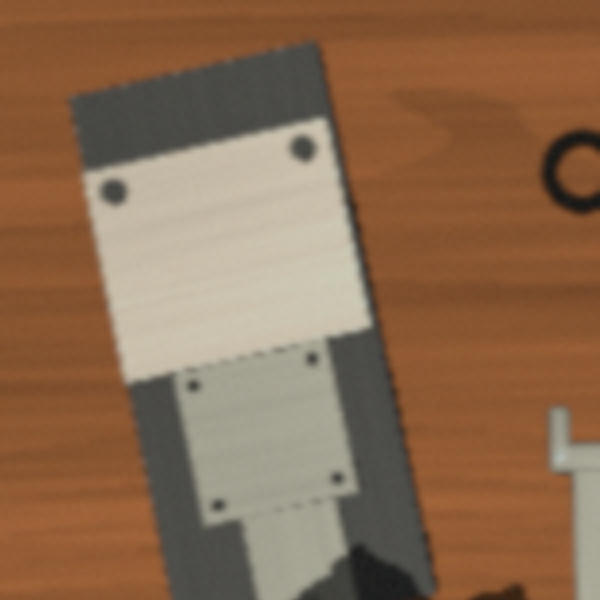

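The cover is home and square against the step, at 9.5 N. Now I'll lever it up in an arc.

```bash
python3 -m inch '[{"tx":0.7,"ty":0,"tz":-1.5,"ax":0,"ay":0.002,"az":0,"fingers":-1},{"tx":0.7,"ty":0,"tz":-4,"ax":0,"ay":0.002,"az":0,"fingers":-1},{"tx":0.7,"ty":0,"tz":-6.5,"ax":0,"ay":0.002,"az":0,"fingers":-1},{"tx":0.7,"ty":0,"tz":-9,"ax":0,"ay":0.002,"az":0,"fingers":-1},{"tx":1,"ty":0,"tz":-12.5,"ax":0,"ay":0.002,"az":0,"fingers":-1},{"tx":2,"ty":0,"tz":-16,"ax":0,"ay":0.002,"az":0,"fingers":-1},{"tx":3.5,"ty":0,"tz":-20.5,"ax":0,"ay":0.002,"az":0,"fingers":-1},{"tx":5.5,"ty":0,"tz":-25,"ax":0,"ay":0.002,"az":0,"fingers":-1},{"tx":5.5,"ty":0,"tz":-25,"ax":0,"ay":0.002,"az":0,"fingers":-1},{"tx":5.5,"ty":0,"tz":-25,"ax":0,"ay":0.002,"az":0,"fingers":-1}]' |egrep "pos|force";  python3 go.py 437 121 67 11.1
python3 - <<'E'
from wm import *
cv2.imwrite("pics/side13.png",r.capture("side")[:,:,::-1])
im=cv2.imread("pics/side13.png")[110:230,90:240]; cv2.imwrite("pics/c13.png",cv2.resize(im,None,fx=5,fy=5,interpolation=cv2.INTER_CUBIC))
E
```

```text
ee_pos: [435.0, 120.6, 67.5]
force: [-9.4, -0.9, 0.9]
pos [434.99 120.63  67.46] eul [11.11  0.27 -0.21] F [-9.43 -0.92  0.9 ] t 15.0 T [-0.31  2.4   0.12]
t [2.04 0.02 0.45] a [0.0037 0.0047 0.0001]
```

View pics/c13.png

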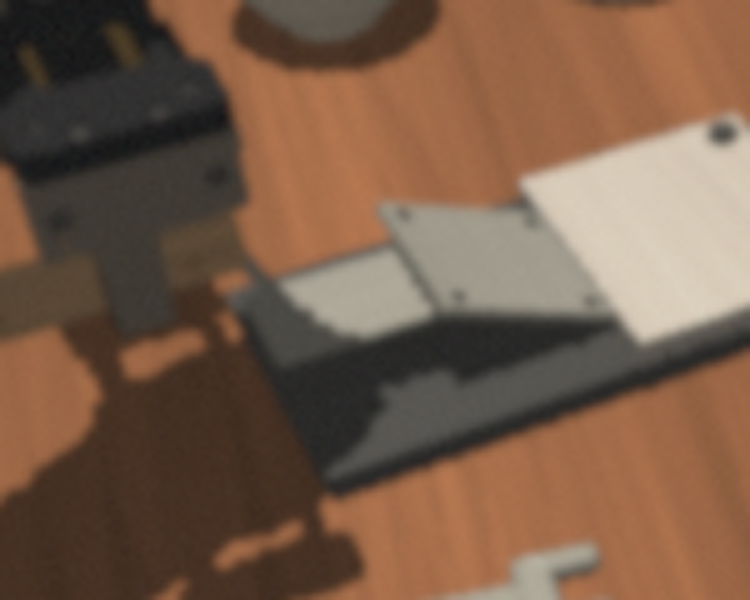

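```bash
python3 -m inch '[{"tx":0.5,"ty":0,"tz":-2,"ax":0,"ay":0.002,"az":0,"fingers":-1},{"tx":1.6,"ty":0,"tz":-4,"ax":0,"ay":0.004,"az":0,"fingers":-1},{"tx":4.2,"ty":0,"tz":-8,"ax":0,"ay":0.004,"az":0,"fingers":-1},{"tx":7.1,"ty":0,"tz":-11.7,"ax":0,"ay":0.004,"az":0,"fingers":-1},{"tx":10.3,"ty":0,"tz":-15,"ax":0,"ay":0.004,"az":0,"fingers":-1},{"tx":10.3,"ty":0,"tz":-15,"ax":0,"ay":0.004,"az":0,"fingers":-1}]' |egrep "pos|force";  python3 go.py 445 121 82 11.1
python3 - <<'E'
from wm import *
cv2.imwrite("pics/side14.png",r.capture("side")[:,:,::-1])
im=cv2.imread("pics/side14.png")[110:230,90:240]; cv2.imwrite("pics/c14.png",cv2.resize(im,None,fx=5,fy=5,interpolation=cv2.INTER_CUBIC))
E
```

```text
ee_pos: [447.3, 123.2, 83.5]
force: [-1.2, 0.8, -2.0]
pos [447.29 123.21  83.52] eul [11.08 -0.16 -0.19] F [-1.23  0.83 -1.96] t 15.55 T [-0.01  0.25 -0.04]
t [-2.68  1.72  1.52] a [ 0.0032 -0.0029 -0.0003]
```

View pics/c14.png

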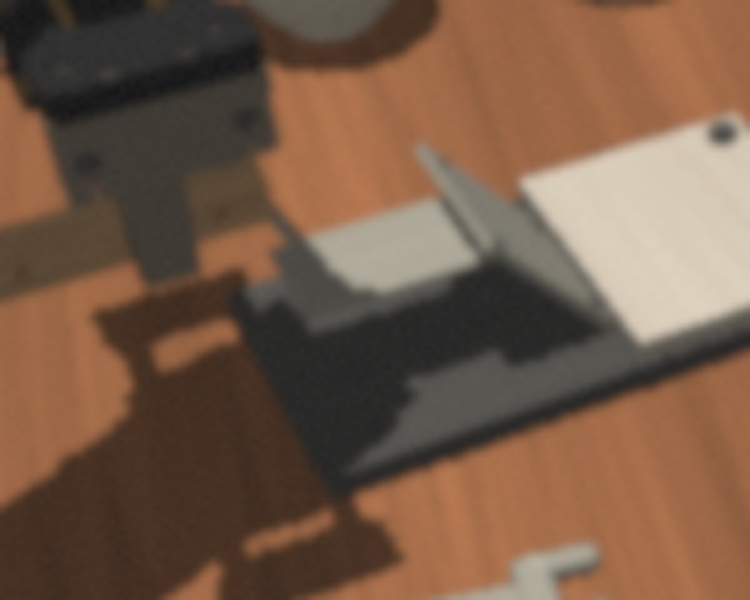

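```bash
python3 -m inch '[{"tx":3.6,"ty":0,"tz":-2.3,"ax":0,"ay":0,"az":0,"fingers":-1},{"tx":7.2,"ty":0,"tz":-4.5,"ax":0,"ay":0,"az":0,"fingers":-1},{"tx":10.3,"ty":0,"tz":-6.3,"ax":0,"ay":0,"az":0,"fingers":-1},{"tx":13.4,"ty":0,"tz":-8,"ax":0,"ay":0,"az":0,"fingers":-1},{"tx":16.8,"ty":0,"tz":-9.5,"ax":0,"ay":0,"az":0,"fingers":-1},{"tx":20.2,"ty":0,"tz":-10.8,"ax":0,"ay":0,"az":0,"fingers":-1},{"tx":20.2,"ty":0,"tz":-11,"ax":0,"ay":0,"az":0,"fingers":-1}]' |egrep "pos|force";  python3 go.py 467 127 95 11.1
python3 - <<'E'
from wm import *
cv2.imwrite("pics/side15.png",r.capture("side")[:,:,::-1])
im=cv2.imread("pics/side15.png")[110:230,90:240]; cv2.imwrite("pics/c15.png",cv2.resize(im,None,fx=5,fy=5,interpolation=cv2.INTER_CUBIC))
E
```

```text
ee_pos: [467.3, 127.2, 94.4]
force: [0.5, -0.0, -0.9]
pos [467.32 127.19  94.37] eul [11.07 -0.16 -0.18] F [ 0.5  -0.   -0.89] t 16.18 T [0.01 0.12 0.  ]
t [-0.35  0.13 -0.63] a [ 0.0031 -0.0028 -0.0005]
```

View pics/c15.png

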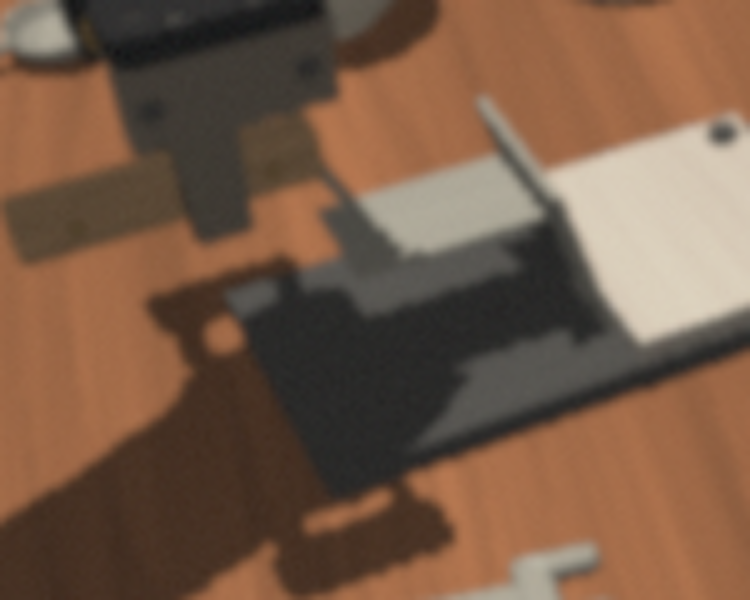

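```bash
python3 -m inch '[{"tx":3.3,"ty":0,"tz":-1,"ax":0,"ay":0,"az":0,"fingers":-1},{"tx":6.6,"ty":0,"tz":-1.8,"ax":0,"ay":0,"az":0,"fingers":-1},{"tx":10,"ty":0,"tz":-2.5,"ax":0,"ay":0,"az":0,"fingers":-1},{"tx":13.5,"ty":0,"tz":-3,"ax":0,"ay":0,"az":0,"fingers":-1},{"tx":17,"ty":0,"tz":-3.5,"ax":0,"ay":0,"az":0,"fingers":-1},{"tx":20,"ty":0,"tz":-4,"ax":0,"ay":0,"az":0,"fingers":-1},{"tx":22,"ty":0,"tz":-4.5,"ax":0,"ay":0,"az":0,"fingers":-1},{"tx":22,"ty":0,"tz":-5,"ax":0,"ay":0,"az":0,"fingers":-1},{"tx":22,"ty":0,"tz":-5,"ax":0,"ay":0,"az":0,"fingers":-1}]' |egrep "pos|force";  python3 go.py 487 127 98 11.1
python3 - <<'E'
from wm import *
cv2.imwrite("pics/side16.png",r.capture("side")[:,:,::-1])
im=cv2.imread("pics/side16.png")[90:210,110:260]; cv2.imwrite("pics/c16.png",cv2.resize(im,None,fx=5,fy=5,interpolation=cv2.INTER_CUBIC))
E
```

```text
ee_pos: [488.5, 131.3, 99.3]
force: [-0.5, -0.7, -1.8]
pos [488.46 131.33  99.32] eul [11.08 -0.13 -0.18] F [-0.47 -0.7  -1.83] t 16.98 T [-0.02  0.05  0.02]
t [-2.27  3.97  1.33] a [ 0.0032 -0.0023 -0.0003]
```

View pics/c16.png

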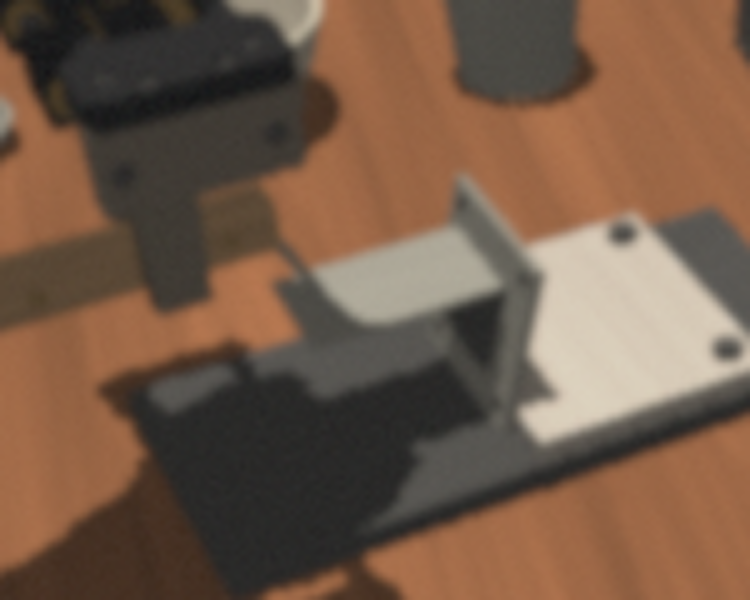

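```bash
python3 -m inch '[{"tx":3,"ty":0,"tz":-0.5,"ax":0,"ay":0,"az":0,"fingers":-1},{"tx":6,"ty":0,"tz":-1,"ax":0,"ay":0,"az":0,"fingers":-1},{"tx":9,"ty":0,"tz":-1.5,"ax":0,"ay":0,"az":0,"fingers":-1},{"tx":12,"ty":0,"tz":-2,"ax":0,"ay":0,"az":0,"fingers":-1},{"tx":12,"ty":0,"tz":-2,"ax":0,"ay":0,"az":0,"fingers":-1},{"tx":12,"ty":0,"tz":-2,"ax":0,"ay":0,"az":0,"fingers":-1},{"tx":12,"ty":0,"tz":-2,"ax":0,"ay":0,"az":0,"fingers":-1}]' |egrep "pos|force";  python3 go.py 487 127 98 11.1
python3 - <<'E'
from wm import *
cv2.imwrite("pics/side17.png",r.capture("side")[:,:,::-1])
im=cv2.imread("pics/side17.png")[90:210,110:260]; cv2.imwrite("pics/c17.png",cv2.resize(im,None,fx=5,fy=5,interpolation=cv2.INTER_CUBIC))
E
```

```text
ee_pos: [499.9, 133.6, 101.2]
force: [0.1, 0.3, -1.5]
pos [499.91 133.58 101.18] eul [11.08 -0.1  -0.19] F [ 0.08  0.34 -1.45] t 17.62 T [ 0.04  0.03 -0.06]
t [-13.94   3.97   3.17] a [ 0.0033 -0.0017 -0.0003]
```

View pics/c17.png

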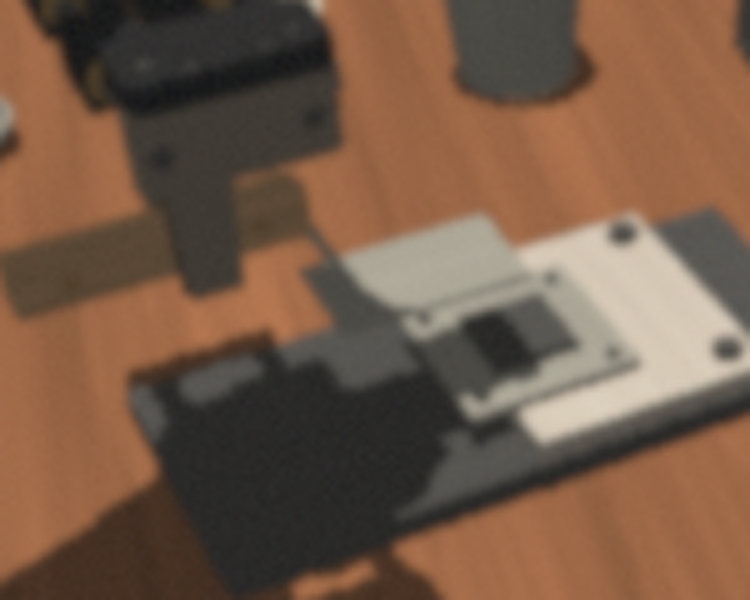

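The cover has turned over onto the upper plate, plug up. I'll retreat upward and check it from the top.

```bash
python3 -m inch '[{"tx":-5,"ty":0,"tz":-12,"ax":0,"ay":0,"az":0,"fingers":-1},{"tx":-15,"ty":3,"tz":-25,"ax":0,"ay":0,"az":0,"fingers":-1},{"tx":-30,"ty":10,"tz":-30,"ax":0,"ay":0,"az":0,"fingers":-1},{"tx":-50,"ty":25,"tz":-30,"ax":0,"ay":0,"az":0,"fingers":-1},{"tx":-60,"ty":50,"tz":-30,"ax":0,"ay":0,"az":0,"fingers":-1},{"tx":-60,"ty":80,"tz":-30,"ax":0,"ay":0,"az":0.03,"fingers":-1},{"tx":-60,"ty":110,"tz":-30,"ax":0,"ay":0,"az":0.06,"fingers":-1},{"tx":-60,"ty":120,"tz":-30,"ax":0,"ay":0,"az":0.08,"fingers":-1},{"tx":-60,"ty":120,"tz":-30,"ax":0,"ay":0,"az":0.08,"fingers":-1}]' |egrep "pos|force"
python3 - <<'E'
from wm import *
cv2.imwrite("pics/top18.png",r.capture("top")[:,:,::-1]);cv2.imwrite("pics/side18.png",r.capture("side")[:,:,::-1])
im=cv2.imread("pics/top18.png")[120:300,120:270]; a=cv2.resize(im,None,fx=3.2,fy=3.2,interpolation=cv2.INTER_CUBIC)
cv2.imwrite("pics/c18.png",a)
im=cv2.imread("pics/side18.png")[110:220,130:280]; cv2.imwrite("pics/c18s.png",cv2.resize(im,None,fx=5,fy=5,interpolation=cv2.INTER_CUBIC))
E
python3 go.py 592.2 -159.3 120 -2.0
```

```text
ee_pos: [464.2, 1.5, 131.5]
force: [0.1, 0.7, -1.7]
pos [463.75   5.12 131.43] eul [ 6.53 -0.1  -0.14] F [ 0.01  0.39 -0.25] t 18.52 T [ 0.04 -0.   -0.01]
t [108.89 177.94  12.07] a [ 0.0024 -0.002   0.1489]
```

View pics/c18.png

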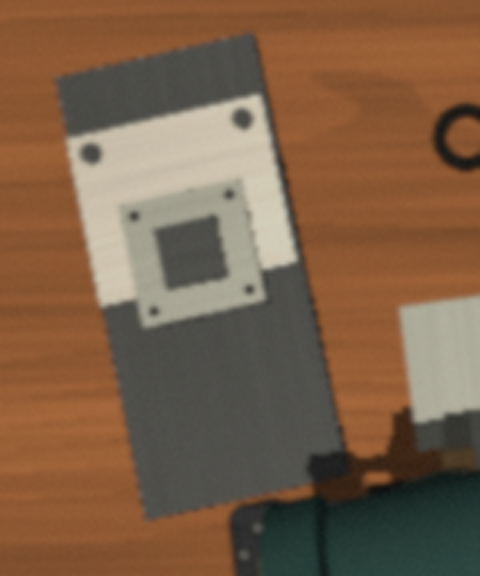

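View pics/c18s.png

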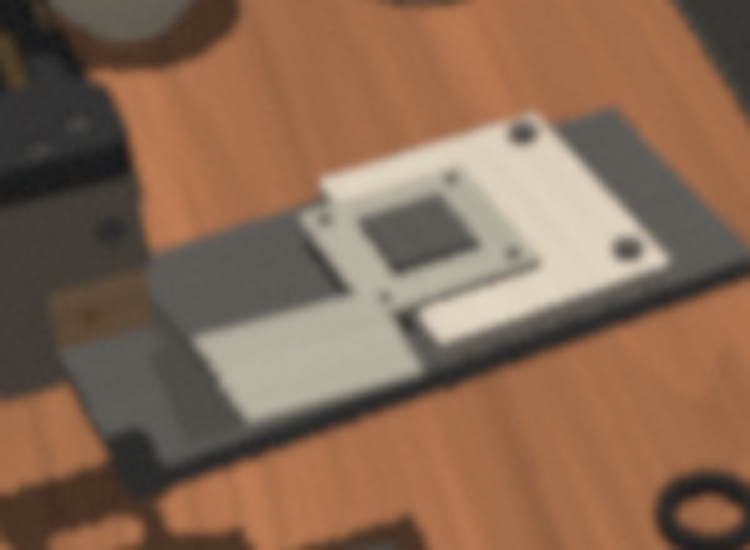

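Run:
```python
from m import *
im=cv2.imread("pics/top18.png"); hsv=cv2.cvtColor(im,cv2.COLOR_BGR2HSV)
m=cv2.inRange(hsv,np.array((0,0,40)),np.array((180,60,105)))
c=big(m,(165,185,195,212));ctr,b=box(c);print(ctr)
P=np.array([plane("top",p,30) for p in b]);print(P.round(1))
y=np.radians(11.2);u=np.array([np.cos(y),np.sin(y)]);v=np.array([-u[1],u[0]])
d=P.mean(0)[:2]-np.array([565.5,148.7]);print(d@u,d@v)
```

```text
(179.38461303710938, 198.42306518554688)
[[627.9 178.9  30. ]
 [634.1 142.8  30. ]
 [598.  136.   30. ]
 [591.8 172.   30. ]]
48.272900674434595 -0.6421658943434013
```

```bash
python3 -m inch '[{"tx":10,"ty":17,"tz":0,"ax":0,"ay":0,"az":0.02,"fingers":-1},{"tx":26,"ty":42,"tz":0,"ax":0,"ay":0,"az":0.04,"fingers":-1},{"tx":42,"ty":68,"tz":0,"ax":0,"ay":0,"az":0.07,"fingers":-1},{"tx":58,"ty":95,"tz":0,"ax":0,"ay":0,"az":0.1,"fingers":-1},{"tx":75,"ty":122,"tz":0,"ax":0,"ay":0,"az":0.12,"fingers":-1},{"tx":91,"ty":149,"tz":0,"ax":0,"ay":0,"az":0.14,"fingers":-1},{"tx":103,"ty":169,"tz":0,"ax":0.001,"ay":0,"az":0.149,"fingers":-1},{"tx":109,"ty":178,"tz":0,"ax":0.002,"ay":0,"az":0.149,"fingers":-1},{"tx":109,"ty":178,"tz":0,"ax":0.002,"ay":0,"az":0.149,"fingers":-1},{"tx":109,"ty":178,"tz":0,"ax":0.002,"ay":0,"az":0.149,"fingers":-1},{"tx":109,"ty":178,"tz":0,"ax":0.002,"ay":0,"az":0.149,"fingers":-1}]' |egrep "pos|force"; python3 go.py 592.2 -159.3 130 -2.0
python3 - <<'E'
from wm import *
for n in("wrist","side"): cv2.imwrite(f"pics/{n}19.png",r.capture(n)[:,:,::-1])
E
```

```text
ee_pos: [591.5, -156.4, 131.8]
force: [-0.2, 0.3, -0.3]
pos [ 591.53 -156.43  131.82] eul [-1.82 -0.04  0.07] F [-0.19  0.27 -0.35] t 19.43 T [0.05 0.02 0.03]
t [0.76 2.85 1.82] a [-0.0013 -0.0007  0.0032]
```

View pics/wrist19.png

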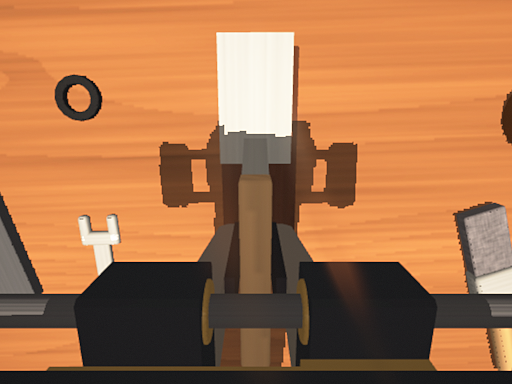

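View pics/side19.png

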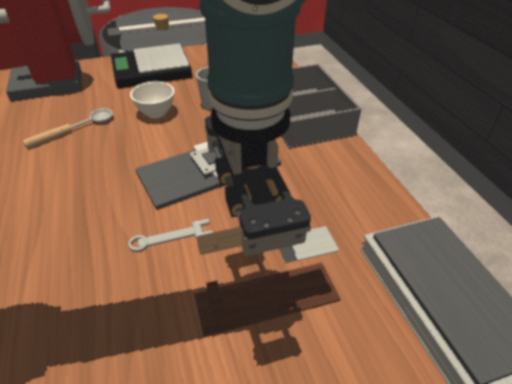

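```bash
python3 -m inch '[{"tx":0.7,"ty":2.8,"tz":5,"ax":0,"ay":0,"az":0.003,"fingers":-1},{"tx":0.7,"ty":2.8,"tz":25,"ax":0,"ay":0.001,"az":0.003,"fingers":-1},{"tx":0.7,"ty":2.8,"tz":50,"ax":0,"ay":0.001,"az":0.003,"fingers":-1},{"tx":0.7,"ty":2.8,"tz":72,"ax":0,"ay":0.001,"az":0.003,"fingers":-1},{"tx":0.7,"ty":2.8,"tz":80,"ax":0,"ay":0.001,"az":0.003,"fingers":-1},{"tx":0.7,"ty":2.8,"tz":80,"ax":0,"ay":0.001,"az":0.003,"fingers":-1},{"tx":0.7,"ty":2.8,"tz":80,"ax":0,"ay":0.001,"az":0.003,"fingers":-1}]' |egrep "pos|force"; python3 go.py 592.2 -159.3 36 -2.0
python3 - <<'E'
from wm import *
cv2.imwrite("pics/w20.png",r.capture("wrist")[:,:,::-1])
E
```

```text
ee_pos: [592.6, -159.6, 52.4]
force: [0.7, 0.9, -0.9]
pos [ 592.59 -159.56   52.43] eul [-1.99 -0.14  0.05] F [ 0.74  0.94 -0.91] t 20.12 T [ 0.04 -0.03  0.01]
t [-0.44 -0.23 16.43] a [-0.0008 -0.0024  0.0001]
```

View pics/w20.png

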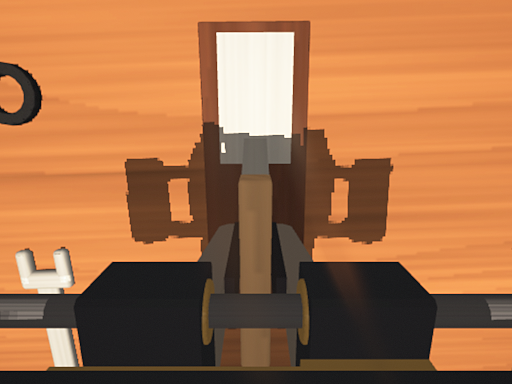

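Blade sits centred over the rest (board cols 199–310, blade 217–294). I'll lower it and stop at light contact.

```bash
python3 -m inch '[{"tx":-0.4,"ty":-0.2,"tz":6,"ax":0,"ay":0,"az":0,"fingers":-1},{"tx":-0.4,"ty":-0.2,"tz":12,"ax":0,"ay":0,"az":0,"fingers":-1},{"tx":-0.4,"ty":-0.2,"tz":15,"ax":0,"ay":0,"az":0,"fingers":-1},{"tx":-0.4,"ty":-0.2,"tz":16,"ax":0,"ay":0,"az":0,"fingers":-1},{"tx":-0.4,"ty":-0.2,"tz":16.5,"ax":0,"ay":0,"az":0,"fingers":-1},{"tx":-0.4,"ty":-0.2,"tz":16.5,"ax":0,"ay":0,"az":0,"fingers":-1}]' |egrep "pos|force"; python3 go.py 592.2 -159.3 35.3 -2.0
```

```text
ee_pos: [592.9, -159.6, 36.7]
force: [0.5, -0.3, -1.7]
pos [ 592.94 -159.58   36.68] eul [-2.   -0.23  0.02] F [ 0.47 -0.28 -1.74] t 20.67 T [ 0.05  0.02 -0.  ]
t [-0.76 -0.26  1.38] a [-0.0004 -0.004  -0.    ]
```

```bash
python3 -m inch '[{"tx":-0.6,"ty":-0.2,"tz":0.7,"ax":0,"ay":-0.001,"az":0,"fingers":-1},{"tx":-0.6,"ty":-0.2,"tz":1.3,"ax":0,"ay":-0.001,"az":0,"fingers":-1},{"tx":-0.6,"ty":-0.2,"tz":1.3,"ax":0,"ay":-0.001,"az":0,"fingers":-1},{"tx":-0.6,"ty":-0.2,"tz":1.3,"ax":0,"ay":-0.001,"az":0,"fingers":-1}]' |egrep "pos|force"; python3 go.py 592.2 -159.3 35.3 -2.0;  python3 -m inch '[{"tx":0,"ty":0,"tz":0.4,"ax":0,"ay":0,"az":0,"fingers":-1},{"tx":0,"ty":0,"tz":0.5,"ax":0,"ay":0,"az":0,"fingers":-1},{"tx":0,"ty":0,"tz":0.5,"ax":0,"ay":0,"az":0,"fingers":-1}]' |egrep "pos|force"; python3 go.py 592.2 -159.3 35.3 -2.0
```

```text
ee_pos: [592.4, -159.4, 35.4]
force: [1.0, 0.2, -1.4]
pos [ 592.39 -159.38   35.43] eul [-2.   -0.18  0.02] F [ 1.01  0.19 -1.43] t 21.0 T [ 0.08  0.06 -0.04]
t [-0.19 -0.07  0.13] a [-0.0004 -0.0031 -0.    ]
ee_pos: [592.4, -159.4, 35.3]
force: [-1.4, -0.0, 3.0]
pos [ 592.43 -159.41   35.33] eul [-2.01 -0.18  0.02] F [-1.42 -0.03  2.97] t 21.25 T [ 0.14  0.37 -0.  ]
t [-0.23 -0.1   0.03] a [-0.0003 -0.0032 -0.0001]
```

```bash
python3 -m inch '[{"tx":0,"ty":0,"tz":0,"ax":0,"ay":0,"az":0,"fingers":-0.6},{"tx":0,"ty":0,"tz":0,"ax":0,"ay":0,"az":0,"fingers":-0.4},{"tx":0,"ty":0,"tz":0,"ax":0,"ay":0,"az":0,"fingers":-0.1},{"tx":0,"ty":0,"tz":0,"ax":0,"ay":0,"az":0,"fingers":0},{"tx":0,"ty":0,"tz":-2,"ax":0,"ay":0,"az":0,"fingers":0},{"tx":0,"ty":0,"tz":-10,"ax":0,"ay":0,"az":0,"fingers":0},{"tx":0,"ty":0,"tz":-35,"ax":0,"ay":0,"az":0,"fingers":0},{"tx":0,"ty":0,"tz":-70,"ax":0,"ay":0,"az":0,"fingers":0},{"tx":-15,"ty":0,"tz":-110,"ax":0,"ay":0,"az":0,"fingers":0},{"tx":-30,"ty":0,"tz":-145,"ax":0,"ay":0,"az":0,"fingers":0},{"tx":-30,"ty":0,"tz":-145,"ax":0,"ay":0,"az":0,"fingers":0},{"tx":-30,"ty":0,"tz":-145,"ax":0,"ay":0,"az":0,"fingers":0}]'
python3 - <<'E'
from wm import *
s=r.get_state();print(s["ee_pos"],s["eef_rot"].tolist())
for n in("wrist","side","top"): cv2.imwrite(f"pics/{n}21.png",r.capture(n)[:,:,::-1])
E
```

```text
time: 22.25
ee_pos: [563.1, -159.0, 183.6]
eef_rot: [1.0, -0.018, 0.004, 0.001]
force: [-0.5, 0.4, -0.4]
opening: 0.5
[ 563.11632138 -158.98843507  183.62411514] [0.9998322175895384, -0.017749770864314392, 0.004458054536102788, 0.0007797781756993617]
```

View pics/wrist21.png

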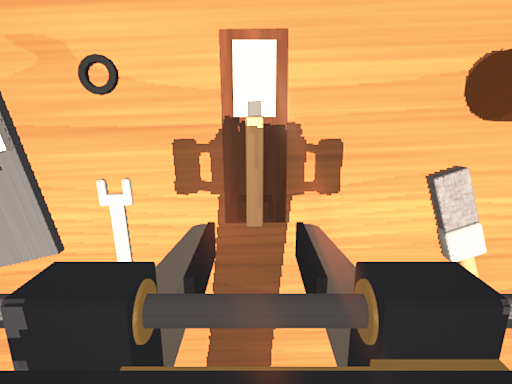

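View pics/side21.png

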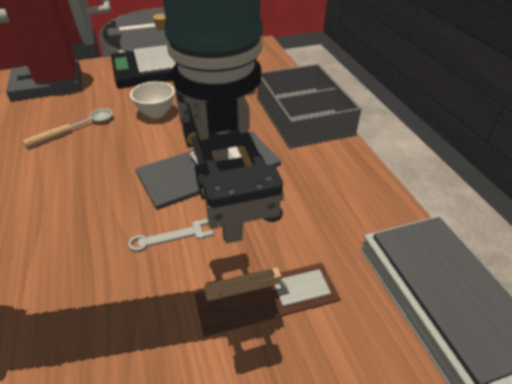

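View pics/top21.png

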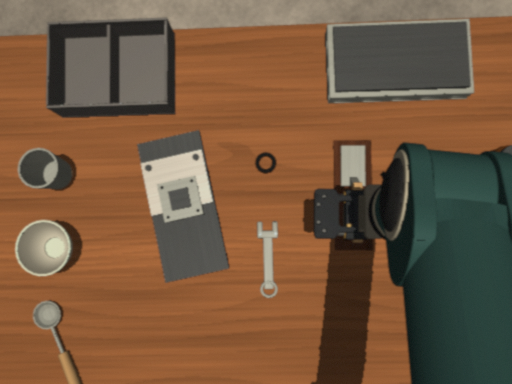

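Run:
```python
from wm import *
s={"ee_pos":np.array([563.1,-159.0,183.6]),"eef_rot":[.99983,-.01775,.00446,.00078]}
for p,z in [((254.5,117),61),((254.5,226),61),((233,40),8),((277,40),8)]: print(wplane(s,p,z).round(1))
st=r.get_state(); print(st["time"],st["force"].round(2))
r.close_job()
```

```text
[ 630.4 -159.7   61. ]
[ 527.7 -155.9   61. ]
[ 705.9 -140.9    8. ]
[ 704.3 -184.8    8. ]
22.4 [ 0.25 -0.2  -0.6 ]
the job is handed in; nothing more can be done
```

The cover is on the upper plate, plug up, the lifter is back on its rest, and I handed the job in at 22.4 s. `close_job` gives no verdict.

- **What I did:** I gripped the lifter and felt for the lower plate by touch, at about z = 12 mm; the cameras had suggested 15 mm. I then slid the blade under the cover, pushed it home against the step with up to about 9.5 N, and levered it over. The side view showed it landing flat.
- **Forces:** The highest reading between moves was about 9.5 N, during the push and again early in the lift. I did not see forces within a move.
- **Cover:** My last top view puts its centre at about x = 48 mm, y = -1 mm in the stand's frame. The x value is the thinnest margin, since the lower limit is 40 mm and the reading is good to 2–3 mm. The cover overhangs the step by roughly 16 mm, with its centre well beyond the edge.
- **Lifter:** The handle and blade are back within about 2 mm of where they first lay, and the lifter looks level. The gripper was clear with no contact force. I saw no bystander moved in the last views, but the arm hid the brush and jar in the top view and I did not measure them.

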